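# Load the bench demagnetiser tray, set its timer and start it

### The job

Clear the steel tools off the bench into the demagnetiser: lay every loose part that is there flat in the tray compartment cut to its shape, with the punch and the deburring tool pointing the way of the arrow on their compartment's floor. Only when all of them lie in place, turn the small inner timer knob until its pointer meets the long mark, without dragging the ring round it, and then press the start button fully down once and let it go. Leave the tape roll and the casting where they are.

Things in the scene. Friction and masses are not known exactly. Their poses are not given: they have to be found in the camera images.
- demag: Bench demagnetiser: fixed grey slab topped by a tray 196 (x) x 220 (y) mm; control box 74 x 150 x 45 mm high on its robot side (x -172 to -98, y -40 to +110). Origin on the bench under the tray's centre; x away from the robot, y left, z up. Tray floor at z = 30 mm; compartment walls (lands, rim) rise 6 mm above it. Four rows along y on the left, 46 mm apart; one compartment along x on the right
- slot_deburr (a point): Centre of the floor of the deburring tool's compartment, 23 x 125 mm, along y, the farthest row. White arrow on the floor points right (-y). As in all four rows, walls stand only at the ends; from 35 mm left to 35 mm right of this point an open finger channel crosses the rows at floor level. Axes as demag, as for all slots
- slot_strap (a point): Centre of the floor of the clamp strap's compartment, 36 x 107 mm, along y, the widest, second farthest row; finger channel 35 mm to either side
- slot_punch (a point): Centre of the floor of the centre punch's compartment, 19 x 109 mm, along y, the narrowest, second nearest row; finger channel 35 mm to either side. White arrow on the floor points left (+y)
- slot_bar (a point): Centre of the floor of the parallel bar's compartment, 27 x 95 mm, along y, in the nearest row, left part; finger channel from 15 mm left to 47 mm right of this point
- slot_nut (a point): Centre of the floor of the nut's compartment, 32 x 33 mm, in the nearest row, right of the bar's; walled all round, 6 mm high
- slot_chisel (a point): Centre of the floor of the chisel's compartment, 26 x 172 mm, along x, at the right-hand side of the tray; walls only along the last 42 mm at each end, open between for fingers (the rim is 37 mm to the right). No arrow
- bar_mid (a point): Centre of the parallel bar: plain bright steel bar 20 x 88 x 8 mm, y axis runs along its length; lies flat on the bench at the start (z up); either end may go first
- strap_mid (a point): Centre of the slotted black clamp strap 29 x 100 x 14 mm (about 0.34 kg), y axis runs along its length; lies flat on the bench at the start (z up); either end may go first
- punch_mid (a point): Centre of the dark centre punch, 12 mm thick, 102 mm long, y axis runs along its length; lies flat on the bench at the start; its point is at its -y end
- punch_tip (a point): The point of the centre punch
- deburr_mid (a point): Centre of the whole length of the deburring tool, 118 mm long: blue handle 16 mm wide, 17 mm thick, then a thin bent blade; y axis runs along its length; lies flat on the bench at the start; the blade is at its -y end and the handle reaches from -26 to +59 mm along y. Grip it by the handle
- deburr_tip (a point): End of the deburring tool's blade
- nut_mid (a point): Centre of the hexagon nut, 24 mm across flats (along its x), 27 mm across corners (along its y), 13 mm high, lying flat (z up); it may lie turned any way in its compartment
- chisel_mid (a point): Centre of the dark cold chisel, 19 x 165 x 15 mm, y axis runs along its length; lies flat on the bench at the start; either end may go first
- timer_knob (a joint): Angle of the small inner knob, rad; grows clockwise seen from above; 0 = pointer to the left (demag +y), 1.571 = pointer straight away from the robot (demag +x) at the long mark. It is stiff enough to stay where it is left (0.03 N m)
- timer_knob_grip (a point): On the knob's axis, 78.5 mm above the bench, in the upper half of its grip bar. The aluminium grip bar is 12 mm thick and 29 mm long along the pointer direction; it stands 65.5 to 87.5 mm above the bench on a flat disc 30 mm across (61.5 to 65.5 mm). The point's y axis points along the pointer
- field_ring (a joint): Angle of the black outer ring, 48 mm across, coaxial with the knob, its top 60 mm above the bench; turns easily and must keep its starting angle, whatever it is
- field_ring_edge (a point): Point on the upper edge of the outer ring, at its white line
- start_button (a joint): Travel of the grey push button on the control box, m: 0 up, 0.006 fully down; the spring needs 5 N
- start_button_top (a point): Middle of the top of the start button; push straight down
- tape_roll: Bystander: roll of tape lying flat, 96 mm across, 25 mm high, origin at its underside
- cast_boss_0: Bystander: small dark casting, 50 mm across, 30 mm high, origin at its underside

How it is judged:
On the way, in this order (a step that is already met when the one before it is completed fails the run):
1. every part present lies flat in its own compartment, the right way round (x of bar_mid in the frame of slot_bar between -0.006 and 0.006 m and y of bar_mid in the frame of slot_bar between -0.007 and 0.007 m and z of bar_mid in the frame of slot_bar between 0.001 and 0.007 m and angle between the y axis of each of bar_mid, strap_mid, punch_mid, deburr_mid and the y axis of demag, either way round below 0.12 rad and angle between each of bar_mid, strap_mid, nut_mid's own z axis and vertical below 0.08 rad and x of strap_mid in the frame of slot_strap between -0.006 and 0.006 m and y of strap_mid in the frame of slot_strap between -0.007 and 0.007 m and z of strap_mid in the frame of slot_strap between 0.004 and 0.01 m and x of punch_mid in the frame of slot_punch between -0.006 and 0.006 m and y of punch_mid in the frame of slot_punch between -0.007 and 0.007 m and z of punch_mid in the frame of slot_punch between 0.003 and 0.009 m and angle between punch_mid's own y axis and vertical between 1.511 and 1.631 rad and y of punch_tip in the frame of slot_punch above 0.03 m and x of deburr_mid in the frame of slot_deburr between -0.006 and 0.006 m and y of deburr_mid in the frame of slot_deburr between -0.008 and 0.008 m and z of deburr_mid in the frame of slot_deburr between 0.0055 and 0.0115 m and angle between deburr_mid's own y axis and vertical between 1.511 and 1.631 rad and y of deburr_tip in the frame of slot_deburr below -0.03 m and x of nut_mid in the frame of slot_nut between -0.006 and 0.006 m and y of nut_mid in the frame of slot_nut between -0.006 and 0.006 m and z of nut_mid in the frame of slot_nut between 0.0035 and 0.0095 m and x of chisel_mid in the frame of slot_chisel between -0.007 and 0.007 m and y of chisel_mid in the frame of slot_chisel between -0.006 and 0.006 m and z of chisel_mid in the frame of slot_chisel between 0.0045 and 0.0105 m and angle between the y axis of chisel_mid and the x axis of demag, either way round below 0.12 rad and angle between chisel_mid's own y axis and vertical between 1.511 and 1.631 rad), for 0.3 s.
2. the inner knob's pointer is at the long mark (value of joint timer_knob between 1.451 and 1.691 rad), for 0.3 s.
3. the start button is pressed fully down (value of joint start_button above 0.0045 m), for 0.04 s.
At the end, for the whole second after the job is handed in: Every part present rests flat in its compartment (centre within 6 mm, 7 to 8 mm lengthwise, height 3 mm, axis 0.12 rad), arrows obeyed; knob within 0.12 rad of the long mark; outer ring within 4 mm at its edge of its start; button up again (all of step 1 and all of step 2 and distance of field_ring_edge from where it was at the start of the episode below 0.004 m and value of joint start_button below 0.002 m and linear speed of each of bar, punch, strap, deburr, nut, chisel below 0.02 m/s); the robot touches nothing.
It fails at once if the outer ring is dragged round (4 mm at its edge, about 0.17 rad) (distance of field_ring_edge from where it was at the start of the episode above 0.004 m).
It fails at once if tape roll is pushed away (over 30 mm) (distance of tape_roll from where it was at the start of the episode above 0.03 m).
It fails at once if cast boss 0 is pushed away (over 30 mm) (distance of cast_boss_0 from where it was at the start of the episode above 0.03 m).
Of bar, punch, strap, deburr, nut, chisel only 4 to 6 are there at a start; the rules pass over those that are not, and their reading is None.
At some moment in a run one of bar, punch, strap, deburr, nut, chisel may be knocked a few centimetres aside while the robot is not near it.
Once in a run the grip may slacken for a moment while it holds something.
It also fails if it takes over 210 s, if anything falls off the work surface, if the arm or the gripper's body presses on something with over 40 N, if the wrist force passes 120 N, or if a joint passes its speed limit or range.

### The arm

A 6-joint arm with a two-finger parallel gripper is mounted at the origin on a cart in front of the work surface, level with it; the furniture and walls round the work are solid. World frame = base frame: x ahead of the robot, y to its left, z up, the work surface at z = 0. Lengths are in m, angles in rad, forces in N, time in s.
With the tool pointing down it reaches from about 0.3 to 0.775 m from the base axis. Payload 14.6 kg.
Tool frame: the origin (TCP) lies at the very end of the fingers, on their centre line; the grasp point (between the pads) lies 19 mm behind it (ctrl.grasp_offset is the distance from the TCP to the grasp point, in m); y points along the fingers, x is the direction in which the jaws open and shut, and the axes are right-handed (so a half turn about y gives the same grasp; the last joint's range is limited). The gripper opens to 94 mm and grips with 3 to 60 N. Pads are 16 mm wide; open, the fingers measure 119 mm over their backs; the gripper's body (75 mm by 177 mm) begins 78 mm behind the grasp point.
Start: joints at [-0.067, 0.3, 1.521, -0, 1.321, -0.067], TCP at [0.55, -0, 0.205] pointing down, gripper open.
Joint ranges: [-3.03, 3.03], [-0.79, 2.21], [0.23, 2.52], [-1.04, 4.18], [0, 3.07], [-2.55, 2.55]. Speed limits (rad/s): [2.22, 2.22, 2.57, 3.14, 3.14, 3.14].

### API

Orientations are given as [roll, pitch, yaw] about the fixed x, y, z axes, in that order (R = Rz(yaw) Ry(pitch) Rx(roll)).
In Python, from station import ctrl, optics gives the robot as it stands.
- The arm moves only by the tool jog_arm, never from a script. Its argument "targets" is a list of rows, each a list of 3 entries, a list of its own where there are three numbers: the finger opening in cm, from 0 to 9.4, then the shift along the tool's x, y, z in cm, then the turn about the tool's y in rad. A call has 1 to 10 rows; each row is the pose to reach, as a shift and turn from the pose commanded when the call began, along the tool's axes at that moment; what a row does not reach only later rows make up. A row lasts 1/10 s, in which the tool goes at most 50 mm and 8.59 degrees, less where a joint would pass 70% of its speed; a pose out of reach is approached as far as the arm can. A call with a gripper value outside its range is refused whole. The fingers move at their own pace and stop on an object; "grip_force" is the grip in N (left out, the last holds). Time passes only in rows, so rows that repeat a pose let the fingers close. It gives the time, the measured TCP pose, the force and the opening at its end, in the units of the state.
- ctrl.get_obs(): the state, without advancing time (a new reading comes with each control period).
- optics.camera(name): name is "scene" or "side" or "wrist"; returns a dict with "img" (400x640x3 uint8, red, green, blue), "range_z" (400x640 float32, m along the optical axis (not along the pixel's ray), 0 where there is no reading), "camera_matrix" (3x3 intrinsics, pixels), "k1" (the pictures are not rectified: a ray, as slopes to the right and down, at radius r is drawn at 1 + k1 r^2 times it, then the intrinsics apply), "world_to_cam" (4x4, takes a point from world to camera coordinates); the wrist camera has in their place "mount" (4x4, takes a point from camera to tool coordinates, whose origin is the TCP and whose axes are the tool frame's). Camera axes: x right, y up, looking along -z (the intrinsics and any distortion apply to the point x, -y, -z); pixel columns grow to the right and rows downward; lengths in m; the calibration is good to about 2 mm. A picture is of the moment at which its call begins: read the wrist's pose just before it.
- ctrl.hand_in(): hands the job in, once; it reports no verdict.
The state is a dict: "time_s": time; "qpos": joint angles; "joint_vel": joint speeds; "tau": joint torques, N m; "ee_pos": TCP position; "eef_rot": TCP orientation; "force": force on the tool from outside, world axes, zero at the start; "moment": the same for the moment, N m; "grip_width": finger opening in m.
Only numpy, scipy, OpenCV 4.12 (cv2) and the standard library are available. Lean on these libraries where they do the work, as an engineer would, in place of code of your own. Each camera call takes 0.05 s, during which the arm holds its last target. There are 200 camera calls.

## Working session

There is one attempt and no reset: what is moved stays moved. The work goes in short steps, Python scripts to look and compute and a tool call to move; the robot and the scene stay as the last step left them, time stands still between calls to the robot, and variables do not carry over. Pictures are saved under pics/ and viewed, about 12 in all and at most 16, crops included, and the job is handed in when it is done.

Besides the shell and the picture viewer there is one more tool, called after "Emit:" as name(argument=value, ...), one argument or row to a line, values as JSON. jog_arm: Moves the arm, as the interface text tells. Its arguments: {"type":"object","properties":{"targets":{"type":"array","items":{"type":"array"}},"grip_force":{"type":"number"}},"required":["targets"]}

```bash
ls; mkdir -p pics
python3 - <<'E'
from station import ctrl, optics
import cv2,numpy as np
o=ctrl.get_obs();print({k:np.round(v,3) for k,v in o.items()}, ctrl.grasp_offset)
for n in ("scene","side","wrist"):
    c=optics.camera(n);cv2.imwrite(f"pics/{n}0.png",c["img"][:,:,::-1]);np.savez(f"{n}0.npz",**c)
    print(n,np.round(c["camera_matrix"],1).tolist(),c["k1"],np.round(c.get("world_to_cam",c.get("mount")),3).tolist(),(c["range_z"]>0).mean())
E
```

```text
pics
{'time_s': np.float64(0.0), 'qpos': array([-0.067,  0.3  ,  1.522, -0.   ,  1.321, -0.067]), 'joint_vel': array([ 0.001, -0.   ,  0.   , -0.002,  0.001, -0.   ]), 'tau': array([-2.0000e-03, -5.3181e+01, -3.5274e+01,  7.1000e-02,  2.4000e-02,
       -0.0000e+00]), 'ee_pos': array([0.55 , 0.   , 0.205]), 'eef_rot': array([-1.571e+00,  1.000e-03,  0.000e+00]), 'force': array([ 0.453, -0.411, -1.019]), 'moment': array([-0.001, -0.061, -0.002]), 'grip_width': np.float64(0.094)} 0.0188
scene [[483.7, 0.0, 313.6], [0.0, 483.7, 211.8], [0.0, 0.0, 1.0]] -0.09421272717627074 [[0.882, -0.471, 0.022, -0.479], [0.166, 0.354, 0.92, -0.19], [-0.441, -0.808, 0.39, -1.051], [0.0, 0.0, 0.0, 1.0]] 0.9957578125
side [[444.5, 0.0, 327.9], [0.0, 444.5, 201.6], [0.0, 0.0, 1.0]] -0.020450022477234295 [[0.955, -0.295, 0.018, -0.514], [0.14, 0.504, 0.852, -0.148], [-0.26, -0.812, 0.523, -0.984], [0.0, 0.0, 0.0, 1.0]] 0.99595703125
wrist [[279.4, 0.0, 316.8], [0.0, 279.4, 200.2], [0.0, 0.0, 1.0]] -0.04686947729083385 [[1.0, -0.0, 0.0, -0.0], [0.001, 0.256, -0.967, -0.18], [0.0, 0.967, 0.256, 0.074], [0.0, 0.0, 0.0, 1.0]] 0.99291796875
```

View pics/scene0.png

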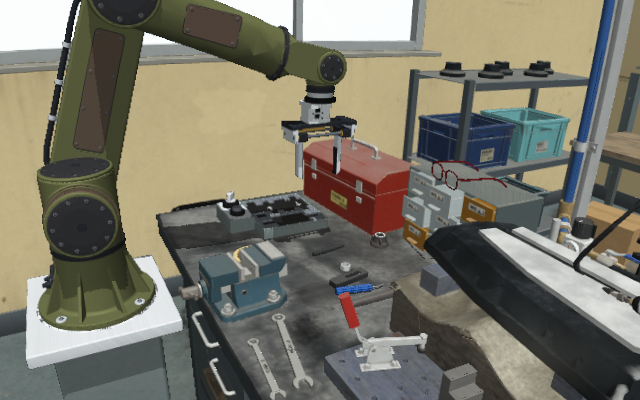

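View pics/side0.png

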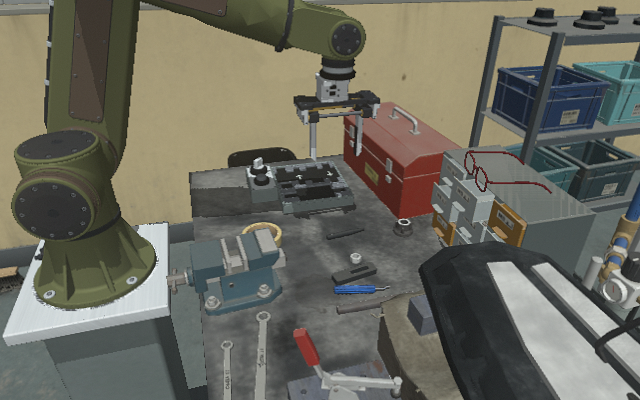

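View wrist.

Scene and side show punch, strap, deburring tool, chisel and nut (side ~(346,233), (354,274), (360,290), (365,305), (356,259)). The bar isn't obvious. The vise and toggle clamp are nearby, and the demag is at about (310,185). Next is the wrist view.

View pics/wrist0.png

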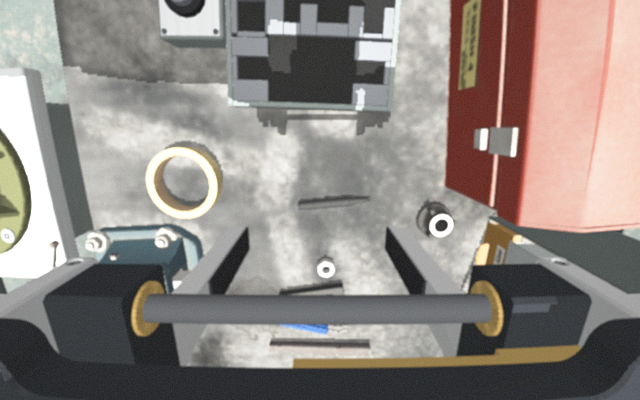

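The wrist view shows the parts: punch (333,201), nut (326,268), strap (312,288), deburring tool (303,326), chisel (320,343). The tape is at (184,182) and the casting at (437,221), with the tray at the top. I'll write helpers now.

```bash
cat > h.py <<'E'
from station import ctrl, optics
import cv2, numpy as np
from scipy.spatial.transform import Rotation as R
def snap(name, save=None):
    o=ctrl.get_obs(); c=optics.camera(name)
    if name=="wrist":
        T=np.eye(4);T[:3,:3]=R.from_euler("xyz",o["eef_rot"]).as_matrix();T[:3,3]=o["ee_pos"]
        c["c2w"]=T@c["mount"]
    else: c["c2w"]=np.linalg.inv(c["world_to_cam"])
    if save: cv2.imwrite(f"pics/{save}.png",c["img"][:,:,::-1])
    return c
def rays(c,uv):
    K=c["camera_matrix"]; uv=np.asarray(uv,float).reshape(-1,2)
    d=(uv-K[[0,1],[2,2]])/K[[0,1],[0,1]]; s=d.copy()
    for _ in range(15): s=d/(1+c["k1"]*(s**2).sum(1,keepdims=True))
    return np.c_[s[:,0],-s[:,1],-np.ones(len(s))]
def onplane(c,uv,z):
    r=rays(c,uv)@c["c2w"][:3,:3].T; p=c["c2w"][:3,3]
    return p+r*((z-p[2])/r[:,2])[:,None]
def cloud(c):
    v,u=np.mgrid[:400,:640]; uv=np.c_[u.ravel(),v.ravel()]
    P=(rays(c,uv)*c["range_z"].reshape(-1,1))@c["c2w"][:3,:3].T+c["c2w"][:3,3]
    P[c["range_z"].ravel()==0]=np.nan
    return P.reshape(400,640,3)
def topmap(c,x0,x1,y0,y1,s=0.0005):
    """orthographic colour+height: rows = -y, cols = x"""
    P=cloud(c).reshape(-1,3); C=c["img"].reshape(-1,3)
    H=np.full((int((y1-y0)/s),int((x1-x0)/s)),-1.); I=np.zeros(H.shape+(3,),np.uint8)
    return P,C
def blobs(c,lo,hi,box,amin=60):
    """components of cloud points with lo<z<hi inside box (x0,x1,y0,y1)"""
    P=cloud(c); m=(P[...,2]>lo)&(P[...,2]<hi)&(P[...,0]>box[0])&(P[...,0]<box[1])&(P[...,1]>box[2])&(P[...,1]<box[3])
    n,l,st,_=cv2.connectedComponentsWithStats(m.astype(np.uint8),connectivity=8)
    out=[]
    for i in range(1,n):
        if st[i,4]<amin: continue
        q=P[l==i]; (cx,cy),(w,h),a=cv2.minAreaRect((q[:,:2]*1000).astype(np.float32))
        if w>h: a+=90; w,h=h,w   # a: direction of long side is a+90 deg from x
        ang=(a+90)%180
        uv=np.argwhere(l==i).mean(0)[::-1]
        out.append((cx,cy,w,h,ang,q[:,2].max()*1000,st[i,4],uv))
        print(f"c=({cx:.1f},{cy:.1f}) {w:.1f}x{h:.1f} long dir {ang:.1f}deg z50={np.median(q[:,2])*1000:.1f} zmax={q[:,2].max()*1000:.1f} n={st[i,4]} uv={uv.round()}")
    return out
E
python3 - <<'E'
from h import *
for n in("wrist",):
    c=snap(n); P=cloud(c)
    print("bench z", np.nanmedian(P[150:230,250:290,2]), P[200,333],P[268,326],P[60,310],P[40,190])
    blobs(c,0.004,0.2,(0.2,0.9,-0.5,0.6))
    blobs(c,0.004,0.03,(0.3,0.75,-0.4,0.2))
E
```

```text
bench z 0.0004417959214799705 [ 0.57182963 -0.02493878  0.00942151] [ 0.56333435 -0.13385343  0.00160379] [0.54134569 0.15003969 0.03014801] [0.4058865  0.1704314  0.04098975]
c=(506.2,156.9) 121.5x269.7 long dir 178.6deg z50=34.2 zmax=68.2 n=21652 uv=[294.  49.]
c=(759.6,54.8) 134.9x344.4 long dir 119.9deg z50=161.4 zmax=200.0 n=48243 uv=[548. 128.]
c=(369.4,1.0) 94.0x95.5 long dir 19.6deg z50=24.1 zmax=27.5 n=2303 uv=[183. 182.]
c=(572.4,-29.1) 11.8x100.2 long dir 5.7deg z50=10.9 zmax=14.6 n=533 uv=[330. 203.]
c=(714.6,-52.5) 41.3x48.0 long dir 48.5deg z50=20.3 zmax=32.7 n=938 uv=[435. 220.]
c=(297.3,-92.0) 66.8x162.9 long dir 174.6deg z50=26.8 zmax=103.3 n=4492 uv=[148. 249.]
c=(561.5,-128.7) 22.6x24.6 long dir 159.0deg z50=12.9 zmax=15.7 n=195 uv=[325. 268.]
c=(540.0,-166.0) 14.0x98.1 long dir 2.2deg z50=13.1 zmax=15.9 n=472 uv=[317. 290.]
c=(544.0,-232.4) 13.4x108.7 long dir 170.4deg z50=15.8 zmax=18.5 n=285 uv=[315. 328.]
c=(553.6,-276.2) 19.9x165.4 long dir 177.7deg z50=13.6 zmax=17.2 n=1191 uv=[321. 348.]
c=(721.3,96.5) 2.8x207.1 long dir 94.1deg z50=17.9 zmax=30.0 n=1595 uv=
[... 726 characters left out ...]
=29.8 n=115 uv=[298. 108.]
c=(369.4,1.0) 94.0x95.5 long dir 19.6deg z50=24.1 zmax=27.5 n=2303 uv=[183. 182.]
c=(572.4,-29.1) 11.8x100.2 long dir 5.7deg z50=10.9 zmax=14.6 n=533 uv=[330. 203.]
c=(714.6,-52.5) 41.3x48.0 long dir 48.5deg z50=13.9 zmax=30.0 n=735 uv=[433. 219.]
c=(340.4,-88.0) 47.4x91.2 long dir 142.7deg z50=15.9 zmax=29.9 n=1328 uv=[176. 243.]
c=(561.5,-128.7) 22.6x24.6 long dir 159.0deg z50=12.9 zmax=15.7 n=195 uv=[325. 268.]
c=(540.0,-166.0) 14.0x98.1 long dir 2.2deg z50=13.1 zmax=15.9 n=472 uv=[317. 290.]
c=(544.0,-232.4) 13.4x108.7 long dir 170.4deg z50=15.8 zmax=18.5 n=285 uv=[315. 328.]
c=(553.6,-276.2) 19.9x165.4 long dir 177.7deg z50=13.6 zmax=17.2 n=1191 uv=[321. 348.]
```

Emit:
jog_arm(
  targets=[
    [9.4,[0,-4,-6],0],
    [9.4,[0,-8,-12],0],
    [9.4,[0,-10,-16],0],
    [9.4,[0,-10,-16],0],
    [9.4,[0,-10,-16],0],
  ],
)

```text
time_s: 0.7
ee_pos: [0.5501, -0.1636, 0.3077]
eef_rot: [-1.572, -0.003, -0.004]
force: [-0.6, 1.1, 0.8]
grip_width: 0.094
```

Run:
```python
from h import *
c=snap("wrist","w1"); P=cloud(c)
blobs(c,0.004,0.03,(0.3,0.75,-0.4,0.2))
print(ctrl.get_obs()["ee_pos"],ctrl.get_obs()["time_s"])
```

```text
c=(540.8,95.9) 2.9x193.3 long dir 178.2deg z50=12.7 zmax=24.5 n=385 uv=[326.   1.]
c=(725.4,45.5) 21.9x107.8 long dir 104.9deg z50=16.9 zmax=30.0 n=516 uv=[430.  38.]
c=(369.1,1.6) 93.8x96.4 long dir 165.1deg z50=24.1 zmax=28.0 n=1738 uv=[199.  66.]
c=(572.3,-30.1) 12.2x100.7 long dir 5.6deg z50=11.0 zmax=15.0 n=410 uv=[328.  88.]
c=(715.3,-55.0) 47.1x49.6 long dir 95.2deg z50=12.7 zmax=30.0 n=550 uv=[416. 105.]
c=(341.6,-87.6) 40.9x92.0 long dir 149.1deg z50=15.9 zmax=30.0 n=756 uv=[193. 126.]
c=(561.6,-129.9) 23.8x24.9 long dir 43.9deg z50=13.3 zmax=16.2 n=133 uv=[323. 151.]
c=(345.3,-190.2) 35.1x94.2 long dir 38.7deg z50=15.8 zmax=30.0 n=512 uv=[205. 184.]
c=(540.4,-180.4) 29.3x99.9 long dir 9.0deg z50=14.3 zmax=17.6 n=870 uv=[310. 180.]
c=(539.3,-232.4) 16.6x117.7 long dir 166.3deg z50=15.3 zmax=18.9 n=488 uv=[303. 207.]
c=(320.4,-298.9) 26.6x125.9 long dir 82.1deg z50=8.1 zmax=13.6 n=503 uv=[193. 240.]
c=(552.5,-277.0) 19.8x164.8 long dir 177.7deg z50=14.2 zmax=17.4 n=965 uv=[319. 232.]
c=(554.4,-380.5) 5.4x89.2 long dir 178.7deg z50=17.4 zmax=29.9 n=350 uv=[319. 284.]
c=(692.5,-383.0) 16.2x46.0 long dir 21.7deg z50=17.8 zmax=30.0 n=187 uv=[391. 285.]
[ 0.5499745  -0.16167213  0.30605756] 0.75
```

View pics/w1.png

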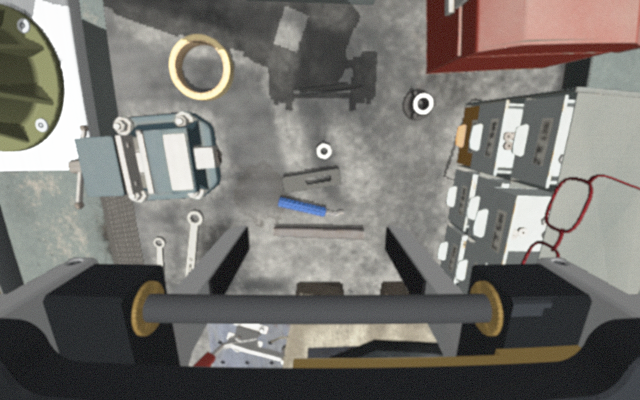

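The wrist view confirms nut (324,150), strap (312,180), deburring tool (303,207), chisel (320,232), punch (328,88); no bar. Next I'll move to look at the tray.

Emit:
jog_arm(
  targets=[
    [9.4,[-2,0,5],0],
    [9.4,[-4,-1,10],0],
    [9.4,[-5,-2,15],0],
    [9.4,[-6,-2,20],0],
    [9.4,[-6,-2,25],0],
    [9.4,[-6,-2,29],0],
    [9.4,[-6,-2,29],0],
    [9.4,[-6,-2,29],0],
  ],
)

```text
time_s: 1.55
ee_pos: [0.4893, 0.1315, 0.3246]
eef_rot: [-1.571, 0.001, 0.003]
force: [-0.1, -0.0, -0.3]
grip_width: 0.0936
```

Run:
```python
from h import *
c=snap("wrist","w2"); P=cloud(c)
big=cv2.resize(c["img"][:260,100:500],None,fx=2,fy=2,interpolation=cv2.INTER_CUBIC);cv2.imwrite("pics/w2b.png",big[:,:,::-1])
blobs(c,0.004,0.2,(0.3,0.68,-0.05,0.5))
blobs(c,0.0345,0.2,(0.3,0.68,-0.05,0.5),30)
print(ctrl.get_obs()["ee_pos"],ctrl.get_obs()["time_s"])
```

```text
c=(507.5,206.7) 221.0x270.7 long dir 178.1deg z50=34.5 zmax=90.3 n=21310 uv=[333. 117.]
c=(376.2,3.4) 78.6x94.6 long dir 109.6deg z50=24.2 zmax=28.2 n=766 uv=[260. 236.]
c=(570.6,-29.5) 11.6x97.6 long dir 5.7deg z50=10.8 zmax=14.1 n=281 uv=[357. 252.]
c=(507.6,206.7) 221.0x270.7 long dir 178.1deg z50=37.3 zmax=90.3 n=10650 uv=[315. 112.]
[0.48957748 0.13032623 0.32480381] 1.6
```

View pics/w2b.png

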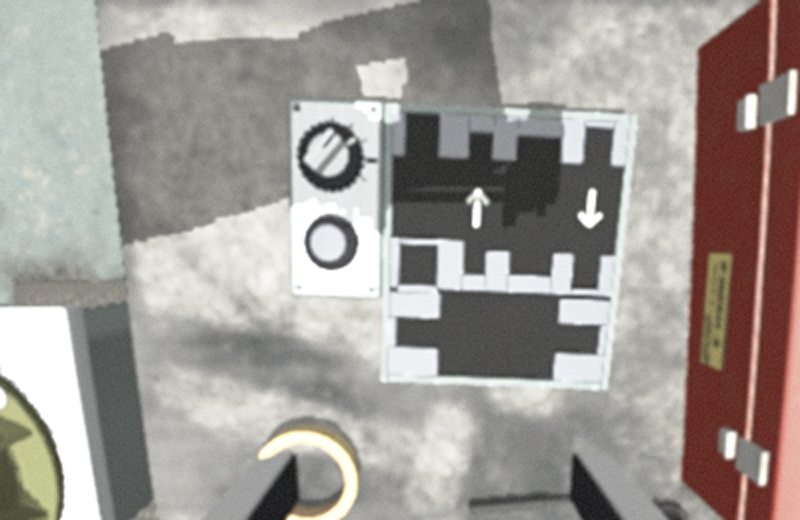

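The tray is fully visible: arrows at (478,208) up and (592,210) down, knob at (332,155) with its pointer up-right, button at (330,242). I'll fit the demag frame and slots from depth.

```bash
cat >> h.py <<'E'
O=np.array([0.5445,0.2055]); YAW=np.deg2rad(-1.9)
def todem(P):
    c,s=np.cos(YAW),np.sin(YAW); d=P[...,:2]-O
    return np.stack([c*d[...,0]+s*d[...,1],-s*d[...,0]+c*d[...,1]],-1)
def toworld(d):
    c,s=np.cos(YAW),np.sin(YAW); d=np.asarray(d,float)
    return O+np.stack([c*d[...,0]-s*d[...,1],s*d[...,0]+c*d[...,1]],-1)
E
python3 - <<'E'
from h import *
c=snap("wrist"); P=cloud(c); d=todem(P)*1000; z=P[...,2]*1000
# ascii height map, 4mm cells
print("cols x -172..100 step 4 ; rows y 112..-112")
Hm={}
for yy in range(110,-113,-5):
    r=""
    for xx in range(-100,101,3):
        m=(abs(d[...,0]-xx)<1.8)&(abs(d[...,1]-yy)<2.8)
        v=np.nanmedian(z[m]) if m.any() else np.nan
        r+="?" if np.isnan(v) else " " if v<10 else "." if v<33 else "#" if v<45 else "@"
    print(f"{yy:5d} {r}")
def edges(xr,yr,ax,name):
    m=(d[...,0]>xr[0])&(d[...,0]<xr[1])&(d[...,1]>yr[0])&(d[...,1]<yr[1])
    q=d[m][:,ax]; f=q[z[m]<33.5]
    b=np.arange(q.min(),q.max(),2)
    s="".join("?" if not (k:=(q>=t)&(q<t+2)).any() else ("#" if np.median(z[m][k])>33.5 else ".") for t in b)
    print(name,round(b[0],1),s)
edges((-100,100),(74,92),0,"rows top"); edges((-100,100),(-24,-10),0,"rows bot")
edges((-100,-60),(-70,-58),0,"ch")
for x,n in((69,"deb"),(23,"strap"),(-23,"punch"),(-69,"bar/nut")): edges((x-6,x+6),(-45,112),1,n)
for x,n in((-70,"ch near"),(70,"ch far")): edges((x-10,x+10),(-112,-35),1,n)
edges((-100,100),(-76,-66),0,"chis x")
E
```

```text
cols x -172..100 step 4 ; rows y 112..-112
  110 ##################################################################?
  105 ###################################################################
  100 @######........####################################################
   95 #######........######################################........######
   90 ######.........########......#######.........#.######........######
   85 ######.........########......######.............#####.......#######
   80 ######.........########......#######............#####........######
   75 ######.........########......#######............#####........######
   70 ###..............................................................##
   65 ###.............................................................###
   60 @##.............................................................###
   55 @##.............................................................###
   50 @##.............................................................###
   45 ###.............................................................###
   40 ###............
[... 2418 characters left out ...]
.........###########....#...############..##..###..###..#########...........#########
ch -100.0 ######..............
deb -44.8 #####..###..............................................................######
strap -45.0 ###.....######......................................................##########
punch -43.8 .......######.......................................................#########
bar/nut -44.9 ########.................##...............................................####
ch near -110.0 ###############...........############
ch far -110.1 ###############.............##########
chis x -100.0 ######........................................########.......................................######
```

```bash
cat >> h.py <<'E'
def go(x,y,z,psi,o=None):
    """shift (cm, tool axes) and turn from the measured pose; psi deg = world yaw of tool x"""
    o=o or ctrl.get_obs(); M=R.from_euler("xyz",o["eef_rot"]).as_matrix()
    s=M.T@(np.array([x,y,z])-o["ee_pos"])*100
    cur=np.arctan2(M[1,0],M[0,0]); t=-(np.deg2rad(psi)-cur); t=(t+np.pi)%(2*np.pi)-np.pi
    print("shift cm",s.round(2),"turn",round(t,3),"from psi",round(np.rad2deg(cur),1),"pos",o["ee_pos"].round(4),"t",o["time_s"])
SLOT={"deburr":(.069,.037),"strap":(.0235,.037),"punch":(-.023,.037),"bar":(-.069,.056),"nut":(-.069,-.012),"chisel":(0,-.069)}
E
python3 - <<'E'
from h import *
W=snap("wrist"); S=snap("scene"); D=snap("side")
for k,v in SLOT.items(): print(k,toworld(v).round(4))
for n,c in(("wrist",W),("scene",S),("side",D)):
    P=cloud(c); z=P[...,2]
    m=(z>0.1)&(z<0.3)&(P[...,0]>.66)&(P[...,0]<.78)&(P[...,1]>.12)&(P[...,1]<.36)
    if m.any(): 
        for a in np.arange(.12,.36,.03):
            k=m&(P[...,1]>a)&(P[...,1]<a+.03)
            if k.sum()>3: print(n,"toolbox y",round(a,2),"x min",np.percentile(P[...,0][k],1).round(3))
    m=(z>0.07)&(z<0.16)&(P[...,0]>.38)&(P[...,0]<.68)&(P[...,1]>-.45)&(P[...,1]<-.25)
    if m.any(): print(n,"tall near chisel: y max",np.percentile(P[...,1][m],99).round(3),"x",P[...,0][m].min().round(3),P[...,0][m].max().round(3),m.sum())
go(.55,-.10,.18,0)
print("bar search (side,scene):"); blobs(D,.004,.012,(.3,.75,-.4,.4),40)
E
```

```text
deburr [0.6147 0.2402]
strap [0.5692 0.2417]
punch [0.5227 0.2432]
bar [0.4774 0.2638]
nut [0.4751 0.1958]
chisel [0.5422 0.1365]
wrist toolbox y 0.12 x min 0.714
wrist toolbox y 0.15 x min 0.712
wrist toolbox y 0.18 x min 0.71
wrist toolbox y 0.21 x min 0.708
wrist toolbox y 0.24 x min 0.706
wrist toolbox y 0.27 x min 0.699
wrist toolbox y 0.3 x min 0.699
wrist toolbox y 0.33 x min 0.7
scene toolbox y 0.12 x min 0.712
scene toolbox y 0.15 x min 0.709
scene toolbox y 0.18 x min 0.707
scene toolbox y 0.21 x min 0.706
scene toolbox y 0.24 x min 0.703
scene toolbox y 0.27 x min 0.697
scene toolbox y 0.3 x min 0.696
scene toolbox y 0.33 x min 0.698
scene tall near chisel: y max -0.366 x 0.477 0.585 1097
side toolbox y 0.12 x min 0.713
side toolbox y 0.15 x min 0.712
side toolbox y 0.18 x min 0.709
side toolbox y 0.21 x min 0.707
side toolbox y 0.24 x min 0.705
side toolbox y 0.27 x min 0.698
side toolbox y 0.3 x min 0.698
side toolbox y 0.33 x min 0.698
side tall near chisel: y max -0.362 x 0.477 0.603 1275
shift cm [  6.03  14.53 -22.89] turn -0.002 from psi -0.1 pos [0.4901 0.129  0.32
[... 328 characters left out ...]
50=8.9 zmax=11.9 n=87 uv=[401. 232.]
c=(571.6,-31.2) 12.2x98.7 long dir 5.3deg z50=8.8 zmax=12.0 n=129 uv=[343. 233.]
c=(561.2,-131.6) 21.5x25.4 long dir 165.8deg z50=8.4 zmax=11.9 n=55 uv=[355. 259.]
c=(555.0,-172.1) 8.1x41.0 long dir 3.8deg z50=8.0 zmax=11.9 n=45 uv=[359. 270.]
c=(538.9,-192.7) 26.8x100.2 long dir 175.1deg z50=8.4 zmax=12.0 n=126 uv=[352. 278.]
c=(343.6,-202.0) 18.6x87.1 long dir 23.6deg z50=7.5 zmax=11.9 n=133 uv=[264. 299.]
c=(530.3,-236.1) 9.7x100.3 long dir 170.2deg z50=9.1 zmax=12.0 n=123 uv=[356. 291.]
c=(513.9,-281.5) 13.6x88.0 long dir 172.5deg z50=9.1 zmax=12.0 n=149 uv=[356. 308.]
c=(317.0,-318.0) 27.2x166.2 long dir 80.4deg z50=7.1 zmax=11.5 n=549 uv=[262. 344.]
```

Emit:
jog_arm(
  targets=[
    [9.4,[1,2,-5],0],
    [9.4,[2,4,-10],0],
    [9.4,[3,6,-15],0],
    [9.4,[4,8,-20],0],
    [9.4,[5,10,-25],0],
    [9.4,[6,14,-29],0],
    [9.4,[6,14.5,-30],0],
    [9.4,[6,14.5,-30],0],
    [9.4,[6,14.5,-30],0],
  ],
)

```text
time_s: 2.7
ee_pos: [0.5495, -0.171, 0.1801]
eef_rot: [-1.57, 0.001, -0.002]
force: [-0.4, 0.9, -0.6]
grip_width: 0.0938
```

Run:
```python
from h import *
c=snap("wrist","w3"); print(ctrl.get_obs()["ee_pos"])
b=blobs(c,0.004,0.03,(0.4,0.69,-0.34,0.06))
im=c["img"]
cr=[cv2.resize(im[int(max(0,r[7][1]-45)):int(max(0,r[7][1]-45))+90,int(r[7][0])-70:int(r[7][0])+70],(560,360),interpolation=cv2.INTER_CUBIC) for r in b[:2]]
cr=[cv2.resize(x,(400,257)) for x in cr]
cv2.imwrite("pics/w3c.png",np.hstack(cr)[:,:,::-1])
S=snap("side");P=cloud(S);S2=snap("scene");P=np.r_[P.reshape(-1,3),cloud(S2).reshape(-1,3)]
for z0 in np.arange(.04,.2,.02):
    k=(P[:,2]>z0)&(P[:,2]<z0+.02)&(P[:,0]>.42)&(P[:,0]<.68)&(P[:,1]>-.45)&(P[:,1]<-.3)
    if k.sum()>5: print("z",z0.round(2),k.sum(),"ymax",np.percentile(P[k,1],99).round(3),"x",np.percentile(P[k,0],[1,99]).round(3))
```

```text
[ 0.54989719 -0.17026324  0.18095414]
c=(408.5,0.8) 16.9x70.8 long dir 90.0deg z50=23.7 zmax=27.5 n=970 uv=[192.  40.]
c=(572.9,-29.4) 12.3x99.3 long dir 4.9deg z50=10.8 zmax=14.1 n=815 uv=[332.  68.]
c=(561.7,-130.0) 24.1x26.0 long dir 39.5deg z50=13.3 zmax=15.8 n=245 uv=[327. 154.]
c=(540.6,-180.4) 29.6x100.0 long dir 9.0deg z50=14.2 zmax=16.9 n=1593 uv=[309. 193.]
c=(539.2,-232.3) 17.2x117.3 long dir 166.1deg z50=15.5 zmax=19.4 n=874 uv=[300. 229.]
c=(554.0,-277.3) 20.0x163.9 long dir 178.6deg z50=14.1 zmax=17.1 n=1669 uv=[322. 261.]
z 0.04 356 ymax -0.383 x [0.508 0.512]
z 0.06 348 ymax -0.383 x [0.508 0.513]
z 0.08 279 ymax -0.357 x [0.508 0.542]
z 0.1 572 ymax -0.361 x [0.496 0.594]
z 0.12 1194 ymax -0.383 x [0.482 0.576]
z 0.14 170 ymax -0.426 x [0.532 0.536]
z 0.16 345 ymax -0.415 x [0.533 0.569]
z 0.18 1610 ymax -0.366 x [0.551 0.676]
```

View pics/w3c.png

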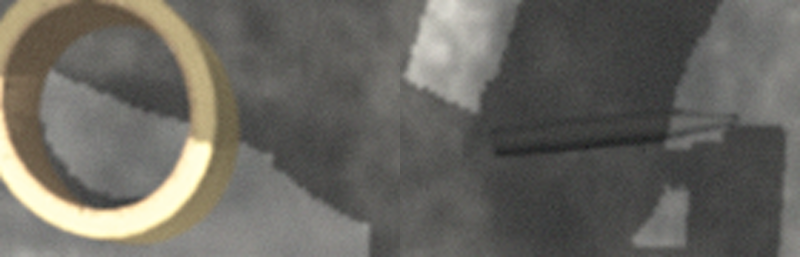

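The punch's point is at its +x end (crop ~(735,118)). I'll start with the punch.

Emit:
jog_arm(
  targets=[
    [4,[0.5,1,3],0.14],
    [4,[1,2,6],0.28],
    [4,[1.5,4,9],0.43],
    [4,[2.3,6,12],0.58],
    [4,[2.3,8,14.1],0.73],
    [4,[2.3,8,14.1],0.88],
    [4,[2.3,8,14.1],1.03],
    [4,[2.3,8,14.1],1.18],
    [4,[2.3,8,14.1],1.33],
    [4,[2.3,8,14.1],1.476],
  ],
)

```text
time_s: 3.85
ee_pos: [0.5733, -0.0281, 0.1015]
eef_rot: [-1.569, -0.0, -1.481]
force: [1.2, 0.1, 0.3]
grip_width: 0.0399
```

Emit:
jog_arm(
  targets=[
    [4,[0,0,0],0],
    [4,[0,0,0],0],
  ],
  grip_force=45,
)

```text
time_s: 4.05
ee_pos: [0.5732, -0.0285, 0.1011]
eef_rot: [-1.57, -0.0, -1.471]
force: [-0.1, -0.6, -0.4]
grip_width: 0.0399
```

Run:
```python
from h import *
c=snap("wrist"); blobs(c,0.004,0.025,(0.4,0.68,-0.34,0.06))
go(.573,-.0294,.003,-84.8)
```

```text
c=(573.0,-29.4) 11.1x100.6 long dir 5.5deg z50=10.9 zmax=13.9 n=942 uv=[317. 204.]
c=(561.6,-276.2) 19.5x148.8 long dir 178.0deg z50=13.9 zmax=17.5 n=2556 uv=[548. 223.]
c=(549.1,-178.6) 30.0x84.4 long dir 9.6deg z50=14.0 zmax=16.8 n=1980 uv=[457. 233.]
c=(544.4,-231.2) 15.6x109.1 long dir 166.9deg z50=14.6 zmax=19.0 n=1319 uv=[499. 254.]
c=(562.6,-129.3) 24.0x25.9 long dir 41.6deg z50=13.2 zmax=15.3 n=454 uv=[413. 222.]
c=(409.3,-10.2) 14.3x49.5 long dir 81.2deg z50=17.9 zmax=25.0 n=717 uv=[286. 338.]
shift cm [ 0.08  9.79 -0.03] turn 0.009 from psi -84.3 pos [ 0.5731 -0.0286  0.1009] t 4.1
```

Emit:
jog_arm(
  targets=[
    [4,[0.1,5,0],0],
    [4,[0.1,8,0],0],
    [4,[0.1,9.8,0],0],
    [4,[0.1,9.8,0],0],
    [0.6,[0.1,9.8,0],0],
    [0.6,[0.1,9.8,0],0],
    [0.6,[0.1,9.8,0],0],
    [0.6,[0.1,9.8,0],0],
    [0.6,[0.1,9.8,0],0],
    [0.6,[0.1,9.8,0],0],
  ],
)

```text
time_s: 5.1
ee_pos: [0.5732, -0.03, 0.0026]
eef_rot: [-1.571, -0.0, -1.476]
force: [-1.2, 1.5, 1.5]
grip_width: 0.0098
```

Emit:
jog_arm(
  targets=[
    [0.6,[0,-3,0],0],
    [0.6,[0,-7,0],0],
    [0.6,[0,-12,0],0],
    [0.6,[0,-15,0],0],
    [0.6,[0,-15,0],0],
  ],
)

```text
time_s: 5.6
ee_pos: [0.5748, -0.0302, 0.1571]
eef_rot: [-1.564, -0.002, -1.476]
force: [0.7, 0.1, -1.6]
grip_width: 0.01
```

Run:
```python
from h import *
print(toworld(SLOT["punch"])); go(*toworld(SLOT["punch"]),.15,-1.9)
print(ctrl.get_obs()["grip_width"])
c=snap("wrist","w4"); P=cloud(c); z0=ctrl.get_obs()["ee_pos"][2]
blobs(c,z0-.012,z0+.025,(.4,.75,-.15,.1),20)
```

```text
[0.52273939 0.24324223]
shift cm [-27.71   0.64  -2.59] turn -1.443 from psi -84.6 pos [ 0.5748 -0.0302  0.1571] t 5.6
0.009958141542463349
c=(716.8,62.6) 3.3x24.4 long dir 95.5deg z50=145.6 zmax=147.9 n=179 uv=[190.   2.]
c=(578.9,-28.8) 33.0x90.5 long dir 172.6deg z50=165.6 zmax=179.1 n=2280 uv=[316. 235.]
```

Emit:
jog_arm(
  targets=[
    [0.6,[-3,0.5,-0.3],-0.14],
    [0.6,[-7,0.5,-0.7],-0.28],
    [0.6,[-11,0.5,-1],-0.42],
    [0.6,[-15,0.5,-1.4],-0.57],
    [0.6,[-19,0.5,-1.8],-0.72],
    [0.6,[-23,0.5,-2.2],-0.87],
    [0.6,[-26,0.5,-2.4],-1.02],
    [0.6,[-27.7,0.5,-2.6],-1.16],
    [0.6,[-27.7,0.5,-2.6],-1.3],
    [0.6,[-27.7,0.5,-2.6],-1.443],
  ],
)

```text
time_s: 6.65
ee_pos: [0.52, 0.2437, 0.1454]
eef_rot: [-1.572, 0.003, -0.026]
force: [0.1, -0.4, -0.9]
grip_width: 0.0099
```

Emit:
jog_arm(
  targets=[
    [0.6,[0,0,0],0],
    [0.6,[0,0,0],0],
    [0.6,[0,0,0],0],
  ],
)

```text
time_s: 6.95
ee_pos: [0.5208, 0.2431, 0.1468]
eef_rot: [-1.571, 0.001, -0.037]
force: [0.6, -0.4, -0.6]
grip_width: 0.0099
```

Run:
```python
from h import *
o=ctrl.get_obs(); go(*toworld(SLOT["punch"]),.0335,-1.9)
c=snap("wrist","w5"); s=snap("side","s5")
D=P=cloud(s)
cv2.imwrite("pics/s5c.png",cv2.resize(s["img"][80:240,220:400],(720,640))[:600,:,::-1])
# part under gripper, seen by side/scene: points close to TCP plane
for n,c in(("side",s),("scene",snap("scene")),("wrist",c)):
    P=cloud(c); m=(abs(P[...,0]-o["ee_pos"][0])<.012)&(abs(P[...,1]-o["ee_pos"][1])<.07)&(P[...,2]>o["ee_pos"][2]-.008)&(P[...,2]<o["ee_pos"][2]+.016)
    q=P[m]; print(n,m.sum(), q.min(0).round(4) if len(q) else "", q.max(0).round(4) if len(q) else "")
```

```text
shift cm [ 0.2  11.33  0.03] turn -0.003 from psi -2.1 pos [0.5208 0.2431 0.1468] t 6.95
side 74 [0.5092 0.1899 0.147 ] [0.5326 0.2625 0.1625]
scene 54 [0.5102 0.1891 0.1493] [0.5302 0.2561 0.1627]
wrist 2054 [0.5089 0.2013 0.1467] [0.5328 0.2935 0.1628]
```

Emit:
jog_arm(
  targets=[
    [0.6,[0.2,4,0.1],0],
    [0.6,[0.2,8,0.1],0],
    [0.6,[0.2,9.5,0.1],0],
    [0.6,[0.2,10.5,0.1],0],
    [0.6,[0.2,11,0.1],0],
    [0.6,[0.2,11.35,0.1],0],
    [0.6,[0.2,11.35,0.1],0],
    [0.6,[0.2,11.35,0.1],0],
  ],
)

```text
time_s: 7.9
ee_pos: [0.5235, 0.2444, 0.0349]
eef_rot: [-1.57, -0.001, -0.033]
force: [-0.0, 0.4, -0.3]
grip_width: 0.0098
```

Emit:
jog_arm(
  targets=[
    [2.5,[0,0,0],0],
    [2.5,[0,0,0],0],
    [2.5,[0,0,0],0],
    [2.5,[0,-3,0],0],
    [2.5,[0,-7,0],0],
    [2.5,[0,-12,0],0],
    [2.5,[0,-17,0],0],
    [2.5,[0,-18,-4],0],
    [2.5,[0,-18,-8],0],
    [2.5,[0,-18,-10],0],
  ],
)

```text
time_s: 8.9
ee_pos: [0.5196, 0.1421, 0.2147]
eef_rot: [-1.571, -0.001, -0.034]
force: [0.5, -0.2, -0.8]
grip_width: 0.0247
```

Emit:
jog_arm(
  targets=[
    [4,[0,0,0],0],
    [4,[0,0,0],0],
  ],
)

```text
time_s: 9.1
ee_pos: [0.5198, 0.1445, 0.2141]
eef_rot: [-1.571, -0.0, -0.034]
force: [1.1, 0.3, -0.7]
grip_width: 0.0373
```

```bash
cat >> h.py <<'E'
def intray(c,name,hx=.017,hy=.075,lo=None):
    """extent of things on the floor of a row's compartment, demag-relative to slot (mm)"""
    P=cloud(c); d=todem(P)-np.array(SLOT[name]); z=P[...,2]
    m=(abs(d[...,0])<hx)&(abs(d[...,1])<hy)&(z>(lo or .0345))&(z<.06)
    n,l,st,_=cv2.connectedComponentsWithStats(m.astype(np.uint8))
    for i in range(1,n):
        if st[i,4]<25: continue
        q=d[l==i]*1000; (cx,cy),(w,h),a=cv2.minAreaRect(q.astype(np.float32))
        if w>h: a+=90; w,h=h,w
        print(name,f"rel c=({cx:.1f},{cy:.1f}) {w:.1f}x{h:.1f} dir {(a+90)%180:.1f} z50 {np.median(z[l==i])*1000:.1f} max {z[l==i].max()*1000:.1f}; x {q[:,0].min():.1f}..{q[:,0].max():.1f} y {q[:,1].min():.1f}..{q[:,1].max():.1f}")
E
python3 - <<'E'
from h import *
c=snap("wrist","w6"); intray(c,"punch",.009,.075,.0345)
cv2.imwrite("pics/w6c.png",cv2.resize(c["img"][:260,180:500],(800,650))[:600,:,::-1])
blobs(snap("side"),0.004,0.03,(0.45,0.68,-0.34,0.06))
go(.539,-.232,.1,76.1)
E
```

```text
punch rel c=(-0.2,63.5) 17.5x19.2 dir 90.3 z50 36.4 max 38.2; x -9.0..8.6 y 53.9..73.1
punch rel c=(-0.4,1.2) 11.2x101.8 dir 90.2 z50 40.7 max 44.1; x -5.9..5.3 y -49.7..52.1
punch rel c=(-0.3,-60.7) 11.6x16.6 dir 0.0 z50 36.3 max 37.9; x -8.6..8.0 y -66.5..-54.8
c=(561.7,-130.4) 23.9x26.5 long dir 93.8deg z50=11.2 zmax=15.3 n=92 uv=[355. 257.]
c=(537.5,-206.9) 86.0x115.3 long dir 5.9deg z50=13.3 zmax=19.0 n=865 uv=[354. 279.]
c=(536.3,-277.7) 20.5x131.1 long dir 0.1deg z50=12.9 zmax=17.2 n=442 uv=[362. 304.]
shift cm [  3.14  11.38 -37.64] turn -1.36 from psi -1.8 pos [0.5197 0.1452 0.2139] t 9.2
```

View pics/w6c.png

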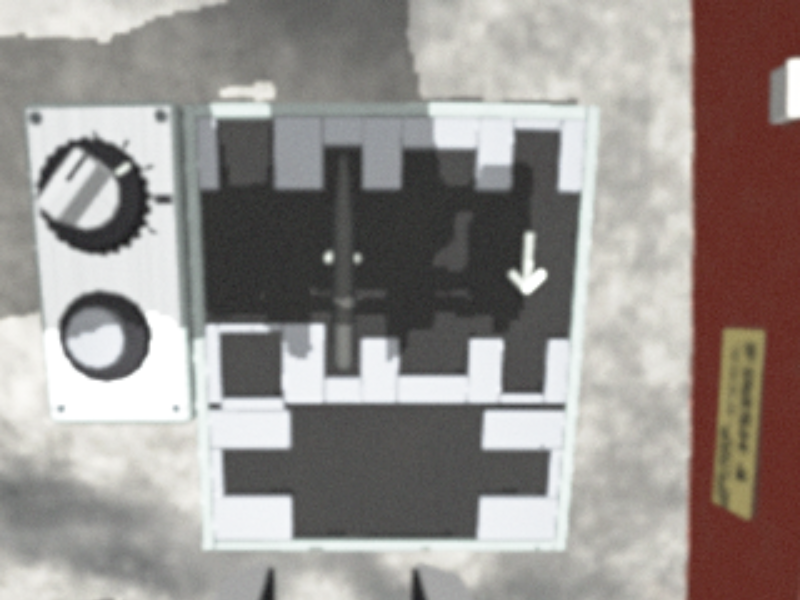

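Punch lies in place (crop (343,260), tip up with the arrow). Next the strap.

Emit:
jog_arm(
  targets=[
    [5,[0.3,0,-4],0.14],
    [5,[0.6,0,-8],0.28],
    [5,[1,0,-12],0.42],
    [5,[1.4,1,-16],0.57],
    [5,[1.8,3,-20],0.72],
    [5,[2.3,5,-24],0.87],
    [5,[2.8,7,-28],1.02],
    [5,[3.1,9,-31],1.16],
    [5,[3.1,11,-32.5],1.3],
    [5,[3.1,11.4,-32.5],1.38],
  ],
)

```text
time_s: 10.2
ee_pos: [0.5393, -0.1822, 0.0971]
eef_rot: [-1.574, 0.002, -1.419]
force: [0.4, 1.1, 0.3]
grip_width: 0.0501
```

Emit:
jog_arm(
  targets=[
    [5,[0,0,0],0],
    [5,[0,0,0],0],
  ],
)

```text
time_s: 10.4
ee_pos: [0.5405, -0.1808, 0.1001]
eef_rot: [-1.571, -0.0, -1.409]
force: [0.6, 0.7, 0.5]
grip_width: 0.0501
```

Run:
```python
from h import *
c=snap("wrist"); b=blobs(c,0.005,0.025,(0.4,0.68,-0.34,0.06))
s=min(b,key=lambda r:abs(r[2]-29)+abs(r[3]-100)); go(s[0]/1000,s[1]/1000,.003,(s[4]-90))
```

```text
c=(556.3,-276.9) 19.8x158.8 long dir 178.1deg z50=14.3 zmax=17.0 n=3002 uv=[417. 191.]
c=(541.2,-179.8) 29.1x99.3 long dir 8.9deg z50=14.3 zmax=16.6 n=2406 uv=[316. 201.]
c=(539.3,-231.7) 16.5x118.4 long dir 165.7deg z50=15.2 zmax=19.8 n=1256 uv=[362. 217.]
c=(562.4,-129.8) 24.2x26.3 long dir 105.7deg z50=13.2 zmax=15.8 n=423 uv=[268. 173.]
c=(412.4,16.4) 5.5x39.2 long dir 108.9deg z50=16.1 zmax=25.0 n=271 uv=[124. 287.]
shift cm [-0.1   9.75  0.08] turn 0.006 from psi -80.8 pos [ 0.5405 -0.1808  0.1005] t 10.45
```

Emit:
jog_arm(
  targets=[
    [4.1,[-0.1,4,0.1],0],
    [4.1,[-0.1,7,0.1],0],
    [4.1,[-0.1,9.75,0.1],0],
    [4.1,[-0.1,9.75,0.1],0],
    [2,[-0.1,9.75,0.1],0],
    [2,[-0.1,9.75,0.1],0],
    [2,[-0.1,9.75,0.1],0],
    [2,[-0.1,9.75,0.1],0],
    [2,[-0.1,9.75,0.1],0],
  ],
  grip_force=55,
)

```text
time_s: 11.35
ee_pos: [0.5412, -0.1801, 0.003]
eef_rot: [-1.57, -0.0, -1.413]
force: [0.6, 5.6, 5.6]
grip_width: 0.0284
```

Emit:
jog_arm(
  targets=[
    [2,[0,-3,0],0],
    [2,[0,-7,0],0],
    [2,[0,-12,0],0],
    [2,[0,-16,0],0],
    [2,[0,-16,0],0],
  ],
)

```text
time_s: 11.85
ee_pos: [0.5425, -0.1813, 0.1679]
eef_rot: [-1.564, -0.005, -1.413]
force: [0.5, -0.5, -3.4]
grip_width: 0.0282
```

Run:
```python
from h import *
print(ctrl.get_obs()["grip_width"]); go(*toworld(SLOT["strap"]),.15,-1.9)
blobs(snap("wrist"),0.005,0.025,(0.4,0.68,-0.34,0.06))
```

```text
0.028165041048645912
shift cm [-41.36   1.66   9.28] turn -1.38 from psi -81.0 pos [ 0.5425 -0.1813  0.1679] t 11.85
c=(553.2,-277.0) 19.5x165.9 long dir 178.0deg z50=14.3 zmax=17.6 n=2101 uv=[394. 187.]
c=(548.6,-234.0) 16.5x99.0 long dir 166.2deg z50=15.5 zmax=19.1 n=764 uv=[355. 198.]
c=(562.4,-129.3) 23.9x26.1 long dir 39.9deg z50=13.3 zmax=15.7 n=273 uv=[276. 167.]
c=(408.6,2.6) 16.9x67.1 long dir 89.9deg z50=19.8 zmax=25.0 n=551 uv=[167. 267.]
```

Emit:
jog_arm(
  targets=[
    [2,[-3,0,0.6],-0.14],
    [2,[-7,0,1.5],-0.28],
    [2,[-11.5,0,2.5],-0.42],
    [2,[-16,0,3.5],-0.57],
    [2,[-20.5,0,4.5],-0.72],
    [2,[-25,0,5.5],-0.87],
    [2,[-29.5,0,6.6],-1.02],
    [2,[-34,0,7.6],-1.16],
    [2,[-38,0,8.6],-1.3],
    [2,[-41.4,1,9.3],-1.38],
  ],
)

```text
time_s: 12.9
ee_pos: [0.5671, 0.2451, 0.1508]
eef_rot: [-1.572, 0.001, -0.027]
force: [0.3, 0.0, -4.2]
grip_width: 0.0289
```

Emit:
jog_arm(
  targets=[
    [2,[0,0,0],0],
    [2,[0,0,0],0],
    [2,[0,0,0],0],
  ],
)

```text
time_s: 13.2
ee_pos: [0.5673, 0.242, 0.1513]
eef_rot: [-1.572, 0.002, -0.034]
force: [-0.4, -0.4, -3.2]
grip_width: 0.0283
```

```bash
cat >> h.py <<'E'
def inhand(hx,hy,dz=(-.008,.016)):
    o=ctrl.get_obs(); e=o["ee_pos"]
    for n in("side","scene","wrist"):
        P=cloud(snap(n)); m=(abs(P[...,0]-e[0])<hx)&(abs(P[...,1]-e[1])<hy)&(P[...,2]>e[2]+dz[0])&(P[...,2]<e[2]+dz[1])
        q=P[m]; print(n,m.sum(), np.percentile(q,1,axis=0).round(4) if len(q) else "", np.percentile(q,99,axis=0).round(4) if len(q) else "")
E
python3 - <<'E'
from h import *
inhand(.025,.075); go(*toworld(SLOT["strap"]),.0335,-1.9); print(toworld(SLOT["strap"]),ctrl.get_obs()["grip_width"])
E
```

```text
side 226 [0.5445 0.1903 0.1447] [0.5897 0.2869 0.1664]
scene 177 [0.5455 0.1924 0.145 ] [0.5886 0.2898 0.167 ]
wrist 4989 [0.5486 0.2015 0.1516] [0.5863 0.2927 0.1672]
shift cm [ 0.15 11.89 -0.03] turn -0.001 from psi -2.0 pos [0.5678 0.2421 0.1524] t 13.35
[0.56921382 0.24170051] 0.028218516247468423
```

Emit:
jog_arm(
  targets=[
    [2,[0.15,4,0],0],
    [2,[0.15,8,0],0],
    [2,[0.15,9.5,0],0],
    [2,[0.15,10.5,0],0],
    [2,[0.15,11.2,0],0],
    [2,[0.15,11.8,0],0],
    [2,[0.15,11.85,0],0],
    [2,[0.15,11.85,0],0],
  ],
)

```text
time_s: 14.15
ee_pos: [0.57, 0.2436, 0.0355]
eef_rot: [-1.569, -0.003, -0.033]
force: [-0.1, 4.1, 4.3]
grip_width: 0.0283
```

Emit:
jog_arm(
  targets=[
    [3.7,[0,0,0],0],
    [3.7,[0,0,0],0],
    [3.7,[0,0,0],0],
    [3.7,[0,-3,0],0],
    [3.7,[0,-7,0],0],
    [3.7,[0,-12,0],0],
    [3.7,[0,-17,0],0],
    [3.7,[0,-18,-4],0],
    [3.7,[0,-18,-8],0],
    [3.7,[0,-18,-10],0],
  ],
)

```text
time_s: 15.15
ee_pos: [0.5656, 0.1406, 0.2145]
eef_rot: [-1.571, -0.001, -0.034]
force: [-0.1, 0.1, -0.4]
grip_width: 0.037
```

Emit:
jog_arm(
  targets=[
    [4,[0,0,0],0],
    [4,[0,0,0],0],
  ],
)

```text
time_s: 15.35
ee_pos: [0.5658, 0.1431, 0.214]
eef_rot: [-1.571, 0.0, -0.034]
force: [0.5, -0.1, 0.2]
grip_width: 0.0394
```

Run:
```python
from h import *
c=snap("wrist","w7"); intray(c,"punch",.009); intray(c,"strap",.018,.075,.0385)
# deburr grip point: 16 mm from mid towards blade
a=np.deg2rad(-14); print("grip", .5393+.016*np.cos(a), -.2317+.016*np.sin(a))
go(.5393+.016*np.cos(a), -.2317+.016*np.sin(a),.1,76)
blobs(snap("side"),0.004,0.03,(0.45,0.68,-0.34,0.06))
```

```text
punch rel c=(-0.0,63.7) 17.8x19.1 dir 89.4 z50 36.2 max 38.4; x -9.0..9.0 y 54.2..73.3
punch rel c=(0.8,0.6) 11.3x100.4 dir 88.4 z50 40.8 max 44.2; x -5.7..6.8 y -49.7..50.8
punch rel c=(-0.1,-60.4) 11.6x16.8 dir 179.8 z50 36.4 max 38.7; x -8.5..8.3 y -66.2..-54.7
strap rel c=(-0.0,2.3) 29.1x98.7 dir 89.4 z50 44.2 max 46.6; x -14.8..14.4 y -47.0..51.7
grip 0.5548247316204159 -0.23557075032959468
shift cm [  0.15  11.38 -37.94] turn -1.359 from psi -1.9 pos [0.5658 0.1436 0.2139] t 15.4
c=(561.2,-131.2) 25.3x25.6 long dir 72.1deg z50=12.0 zmax=14.8 n=92 uv=[355. 257.]
c=(530.8,-232.4) 16.5x99.2 long dir 164.6deg z50=13.8 zmax=18.6 n=327 uv=[355. 289.]
c=(535.8,-277.7) 19.0x131.0 long dir 179.6deg z50=12.8 zmax=18.7 n=449 uv=[362. 304.]
```

Strap seated (rel 0, 2.3 mm, top 44 mm). Now the deburring tool.

Emit:
jog_arm(
  targets=[
    [2.6,[0,0,-4],-0.14],
    [2.6,[0,0,-8],-0.28],
    [2.6,[0.1,0,-12],-0.42],
    [2.6,[0.1,0,-16.5],-0.57],
    [2.6,[0.1,1,-21],-0.72],
    [2.6,[0.1,3,-25.5],-0.87],
    [2.6,[0.1,5,-30],-1.02],
    [2.6,[0.1,7,-34],-1.16],
    [2.6,[0.1,9,-37.5],-1.3],
    [2.6,[0.15,11,-37.9],-1.36],
  ],
)

```text
time_s: 16.45
ee_pos: [0.5546, -0.2385, 0.1026]
eef_rot: [-1.571, 0.0, 1.331]
force: [0.5, 0.9, 0.1]
grip_width: 0.0259
```

Emit:
jog_arm(
  targets=[
    [2.6,[0,0,0],0],
    [2.6,[0,0,0],0],
  ],
)

```text
time_s: 16.65
ee_pos: [0.5553, -0.2348, 0.1042]
eef_rot: [-1.57, -0.0, 1.326]
force: [0.2, 0.6, 1.0]
grip_width: 0.0261
```

Run:
```python
from h import *
c=snap("wrist","w8"); blobs(c,0.005,0.025,(0.4,0.68,-0.34,0.06))
P=cloud(c); im=cv2.cvtColor(c["img"],cv2.COLOR_RGB2HSV)
m=(im[...,0]>95)&(im[...,0]<130)&(im[...,1]>120)&(P[...,2]>.004)&(P[...,2]<.025)
q=P[m][:,:2]*1000; r=cv2.minAreaRect(q.astype(np.float32)); print("blue",r,m.sum())
go(.5548,-.2356,.003,76)
```

```text
c=(540.3,-232.4) 16.4x118.0 long dir 166.4deg z50=15.6 zmax=19.2 n=1534 uv=[316. 172.]
c=(525.7,-276.4) 18.6x110.0 long dir 178.1deg z50=13.8 zmax=16.8 n=1902 uv=[269. 181.]
c=(562.2,-130.0) 23.9x26.4 long dir 40.2deg z50=13.0 zmax=14.8 n=435 uv=[420. 184.]
c=(621.1,-275.6) 11.3x29.2 long dir 177.6deg z50=14.2 zmax=16.5 n=168 uv=[298. 272.]
blue ((523.460205078125, -227.738037109375), (15.236044883728027, 82.92045593261719), 76.358642578125) 1060
shift cm [-0.09 10.2   0.07] turn -0.0 from psi 76.0 pos [ 0.5556 -0.2348  0.105 ] t 16.7
```

Emit:
jog_arm(
  targets=[
    [2.6,[-0.1,4,0],0],
    [2.6,[-0.1,8,0],0],
    [2.6,[-0.1,10.2,0],0],
    [2.6,[-0.1,10.2,0],0],
    [0.8,[-0.1,10.2,0],0],
    [0.8,[-0.1,10.2,0],0],
    [0.8,[-0.1,10.2,0],0],
    [0.8,[-0.1,10.2,0],0],
    [0.8,[-0.1,10.2,0],0],
  ],
  grip_force=50,
)

```text
time_s: 17.6
ee_pos: [0.5554, -0.2363, 0.0032]
eef_rot: [-1.573, -0.0, 1.327]
force: [0.9, 3.5, 6.7]
grip_width: 0.0151
```

Emit:
jog_arm(
  targets=[
    [0.8,[0,-3,0],0],
    [0.8,[0,-7,0],0],
    [0.8,[0,-12,0],0],
    [0.8,[0,-15,0],0],
    [0.8,[0,-15,0],0],
  ],
)

```text
time_s: 18.1
ee_pos: [0.5562, -0.2374, 0.1572]
eef_rot: [-1.579, 0.002, 1.327]
force: [0.2, -0.3, -1.1]
grip_width: 0.0152
```

Run:
```python
from h import *
print(ctrl.get_obs()["grip_width"]); t=toworld((SLOT["deburr"][0]-.0025,SLOT["deburr"][1]-.016)); print(t)
go(*t,.16,-1.9); go(t[0]-.03,t[1],.16,-1.9)
```

```text
0.015150921925191135
[0.6116597  0.22428364]
shift cm [46.15 -0.41  5.76] turn 1.36 from psi 76.0 pos [ 0.5562 -0.2374  0.1572] t 18.1
shift cm [45.42 -0.43  8.67] turn 1.36 from psi 76.0 pos [ 0.5562 -0.2374  0.1572] t 18.1
```

Emit:
jog_arm(
  targets=[
    [0.8,[4,-1,0.9],0.14],
    [0.8,[8.5,-1,1.8],0.28],
    [0.8,[13,-1,2.7],0.42],
    [0.8,[18,-1,3.6],0.57],
    [0.8,[23,-1,4.5],0.72],
    [0.8,[28,-1,5.4],0.87],
    [0.8,[33,-1,6.3],1.02],
    [0.8,[38,-1,7.2],1.16],
    [0.8,[42,-1,8.1],1.3],
    [0.8,[45.4,-0.5,8.7],1.36],
  ],
)

```text
time_s: 19.1
ee_pos: [0.5794, 0.2262, 0.1568]
eef_rot: [-1.571, -0.0, -0.039]
force: [1.3, -0.8, -0.6]
grip_width: 0.0147
```

Emit:
jog_arm(
  targets=[
    [0.8,[0,0,0],0],
    [0.8,[0,0,0],0],
    [0.8,[0,0,0],0],
  ],
)

```text
time_s: 19.4
ee_pos: [0.5795, 0.2235, 0.1566]
eef_rot: [-1.571, 0.001, -0.033]
force: [-0.9, -0.5, -0.2]
grip_width: 0.0149
```

Run:
```python
from h import *
print(ctrl.get_obs()["grip_width"]); t=toworld((SLOT["deburr"][0]-.0025,SLOT["deburr"][1]-.016)); print(t)
go(*t,.0335,-1.9); e=ctrl.get_obs()["ee_pos"]
inhand(.02,.11,(-.008,.02))
c=snap("wrist","w9");P=cloud(c); im=cv2.cvtColor(c["img"],cv2.COLOR_RGB2HSV)
for n,c in(("w",c),("s",snap("side"))):
    P=cloud(c); im=cv2.cvtColor(c["img"],cv2.COLOR_RGB2HSV)
    m=(im[...,0]>95)&(im[...,0]<130)&(im[...,1]>120)&(abs(P[...,2]-e[2]-.005)<.03)&(abs(P[...,0]-e[0])<.05)
    q=P[m]; print(n,m.sum(),q.min(0).round(4),q.max(0).round(4),cv2.minAreaRect((q[:,:2]*1000).astype(np.float32)))
```

```text
0.014867211108945023
[0.6116597  0.22428364]
shift cm [ 3.22 12.3   0.19] turn 0.0 from psi -1.9 pos [0.5795 0.2235 0.1566] t 19.4
side 104 [0.5605 0.1879 0.1552] [0.5987 0.2923 0.1763]
scene 104 [0.5597 0.1877 0.1584] [0.5953 0.2981 0.1763]
wrist 3915 [0.564  0.1885 0.1626] [0.5955 0.2967 0.175 ]
w 2630 [0.5717 0.2121 0.1644] [0.5898 0.297  0.1835] ((580.7960205078125, 254.50946044921875), (84.61784362792969, 16.058828353881836), 87.9069595336914)
s 26 [0.5743 0.2109 0.1578] [0.5873 0.2431 0.1713] ((584.274658203125, 225.45948791503906), (33.43645477294922, 11.13664722442627), 73.88435363769531)
```

Run:
```python
from h import *
e=ctrl.get_obs()["ee_pos"]; c=snap("wrist"); P=cloud(c); im=cv2.cvtColor(c["img"],cv2.COLOR_RGB2HSV)
m=(im[...,0]>95)&(im[...,0]<130)&(im[...,1]>120)&(abs(P[...,2]-e[2]-.005)<.03)&(abs(P[...,0]-e[0])<.05)
for a in np.arange(.212,.298,.01):
    k=m&(P[...,1]>a)&(P[...,1]<a+.01)
    if k.any(): print(round(a,3),np.percentile(P[...,2][k],[50,90]).round(4), np.median(P[...,0][k]).round(4))
```

```text
0.212 [0.1688 0.1705] 0.5808
0.222 [0.1697 0.172 ] 0.5805
0.232 [0.1699 0.1713] 0.5802
0.242 [0.1699 0.1713] 0.5807
0.252 [0.1698 0.1715] 0.5809
0.262 [0.1699 0.1712] 0.5812
0.272 [0.1698 0.1713] 0.5817
0.282 [0.1698 0.1712] 0.5819
0.292 [0.1698 0.1715] 0.5822
```

Emit:
jog_arm(
  targets=[
    [0.8,[2,0,0.2],0],
    [0.8,[3.15,0,0.3],0],
    [0.8,[3.15,2,0.3],0],
    [0.8,[3.15,4,0.3],0],
    [0.8,[3.15,6,0.3],0],
    [0.8,[3.15,8,0.3],0],
    [0.8,[3.15,9.5,0.3],0],
    [0.8,[3.15,10,0.3],0],
    [0.8,[3.15,10,0.3],0],
  ],
)

```text
time_s: 20.6
ee_pos: [0.6112, 0.2261, 0.0567]
eef_rot: [-1.571, 0.001, -0.033]
force: [0.1, 0.4, -0.3]
grip_width: 0.0149
```

Run:
```python
from h import *
o=ctrl.get_obs(); print(o["force"],o["moment"]); t=toworld((SLOT["deburr"][0]-.0025,SLOT["deburr"][1]-.016));go(t[0]-.001,t[1]+.0014,.0335,-1.9)
```

```text
[ 0.12995143  0.35862867 -0.32610148] [ 0.01805422  0.00447032 -0.0411032 ]
shift cm [-0.05  2.32 -0.05] turn 0.0 from psi -1.9 pos [0.6112 0.2261 0.0567] t 20.6
```

Emit:
jog_arm(
  targets=[
    [0.8,[-0.05,1,0],0],
    [0.8,[-0.05,1.6,0],0],
    [0.8,[-0.05,2.1,0],0],
    [0.8,[-0.05,2.3,0],0],
    [0.8,[-0.05,2.3,0],0],
    [0.8,[-0.05,2.3,0],0],
  ],
)

```text
time_s: 21.2
ee_pos: [0.6109, 0.2264, 0.0342]
eef_rot: [-1.571, -0.0, -0.033]
force: [0.1, -0.2, -1.2]
grip_width: 0.0151
```

Emit:
jog_arm(
  targets=[
    [2.4,[0,0,0],0],
    [2.4,[0,0,0],0],
    [2.4,[0,0,0],0],
    [2.4,[0,-3,0],0],
    [2.4,[0,-7,0],0],
    [2.4,[0,-12,0],0],
    [2.4,[0,-17,0],0],
    [2.4,[-2,-18,-4],0],
    [2.4,[-4,-18,-7],0],
    [2.4,[-4,-18,-8],0],
  ],
)

```text
time_s: 22.2
ee_pos: [0.5668, 0.1458, 0.2151]
eef_rot: [-1.571, -0.001, -0.034]
force: [0.9, 0.0, 0.5]
grip_width: 0.0238
```

Emit:
jog_arm(
  targets=[
    [4,[0,0,0],0],
    [4,[0,0,0],0],
  ],
)

```text
time_s: 22.4
ee_pos: [0.5686, 0.1482, 0.2139]
eef_rot: [-1.571, -0.0, -0.033]
force: [0.2, 1.2, 0.3]
grip_width: 0.0367
```

Run:
```python
from h import *
c=snap("wrist","w10"); intray(c,"punch",.009); intray(c,"strap",.018,.075,.0385);intray(c,"deburr",.016,.075,.0385);intray(c,"deburr",.010,.075,.0315)
blobs(snap("side"),0.004,0.03,(0.45,0.68,-0.34,0.06))
# where is knob/button, seen from here
P=cloud(c); d=todem(P); z=P[...,2]
for lo,hi,n in((.08,.1,"knob bar"),(.0585,.0615,"ring"),(.0615,.067,"disc"),(.046,.057,"mid")):
    m=(z>lo)&(z<hi)&(d[...,0]>-.18)&(d[...,0]<-.09)&(d[...,1]>-.05)&(d[...,1]<.12)
    if m.sum()>20: q=d[m]*1000; print(n,m.sum(),cv2.minAreaRect(q.astype(np.float32)),q.min(0).round(1),q.max(0).round(1))
go(.562,-.1295,.1,0)
```

```text
punch rel c=(-0.0,63.5) 18.0x18.9 dir 89.7 z50 36.3 max 38.7; x -9.0..9.0 y 54.1..73.0
punch rel c=(0.8,1.2) 11.3x101.2 dir 88.2 z50 40.8 max 44.4; x -5.7..6.8 y -49.5..51.9
punch rel c=(-0.2,-60.4) 11.6x17.1 dir 179.7 z50 36.2 max 38.3; x -8.8..8.3 y -66.2..-54.6
strap rel c=(-0.0,3.0) 28.8x99.4 dir 89.3 z50 44.2 max 47.1; x -14.8..14.4 y -46.6..52.7
deburr rel c=(-3.8,1.6) 16.6x116.6 dir 89.5 z50 45.4 max 49.4; x -12.0..5.0 y -56.7..59.9
deburr rel c=(-1.7,7.9) 19.7x130.6 dir 88.2 z50 45.3 max 49.4; x -10.0..9.9 y -57.6..72.9
deburr rel c=(-0.2,-63.9) 4.7x19.4 dir 0.6 z50 36.1 max 37.9; x -9.9..9.5 y -66.2..-61.5
deburr rel c=(-0.0,-72.7) 4.3x19.3 dir 179.8 z50 36.1 max 38.4; x -9.7..9.6 y -74.9..-70.5
c=(560.9,-131.3) 24.5x25.5 long dir 158.3deg z50=11.3 zmax=15.7 n=90 uv=[355. 257.]
c=(501.8,-313.6) 21.6x105.1 long dir 9.5deg z50=12.6 zmax=17.4 n=434 uv=[356. 320.]
knob bar 400 ((-136.29615783691406, 65.73397827148438), (29.429046630859375, 13.162455558776855), 49.78116226196289) [-149.5   52.7] [-123.2   80.5]
ring 696 ((-135.4726104736328, 39.923919677734375), (102.44979095458984, 46.98724365234375), 89.4420166015625) [-158.6  -11.4] [-111.7   91.1]
disc 465 ((-132.31533813476562, 37.63418197631836), (39.689849853515625, 94.18671417236328), 3.642305612564087) [-154.8   -9.7] [-114.    85.1]
mid 2102 ((-134.39382934570312, 35.89257049560547), (144.381591796875, 68.9246826171875), 89.64952087402344) [-169.2  -36.4] [-99.8 108.2]
shift cm [  0.26  11.35 -27.81] turn -0.032 from psi -1.8 pos [0.5685 0.1485 0.2135] t 22.5
```

Deburring tool is placed (against the inner wall, about -3.5 mm). The chisel was knocked to ~(0.50,-0.31). Nut next.

Emit:
jog_arm(
  targets=[
    [5,[0.1,0,-4],0],
    [5,[0.1,0,-9],0],
    [5,[0.2,1,-13],0],
    [5,[0.2,3,-17],0],
    [5,[0.3,5,-21],0],
    [5,[0.3,7,-25],-0.03],
    [5,[0.3,9,-27.8],-0.03],
    [5,[0.3,11.3,-27.8],-0.03],
    [5,[0.3,11.3,-27.8],-0.03],
    [5,[0.3,11.3,-27.8],-0.03],
  ],
)

```text
time_s: 23.5
ee_pos: [0.5624, -0.1296, 0.1012]
eef_rot: [-1.571, 0.0, -0.002]
force: [-0.6, -0.1, 0.8]
grip_width: 0.0501
```

Run:
```python
from h import *
c=snap("wrist","w11"); b=blobs(c,0.004,0.025,(0.3,0.68,-0.36,0.02),40); go(.562,-.1295,.008,0)
P=cloud(c); m=(P[...,2]>.009)&(P[...,2]<.025)&(abs(P[...,0]-.562)<.025)&(abs(P[...,1]+.13)<.025)
q=(P[m][:,:2]*1000).astype(np.float32); h=cv2.convexHull(q)[:,0]
cen=h.mean(0); print("hull c",(h.min(0)+h.max(0))/2)
w=[(np.ptp(q@[np.cos(a),np.sin(a)])) for a in np.deg2rad(np.arange(0,180,5))]
print(dict(zip(range(0,180,5),np.round(w,1))))
y,x=[int(v) for v in np.argwhere(m).mean(0)]; 
cv2.imwrite("pics/w11c.png",cv2.resize(c["img"][max(0,y-30):y+30,x-40:x+40],(560,420),interpolation=cv2.INTER_CUBIC)[:,:,::-1])
```

```text
c=(369.5,-13.0) 65.9x96.1 long dir 180.0deg z50=20.7 zmax=25.0 n=3337 uv=[106.  81.]
c=(350.4,-130.9) 71.2x151.5 long dir 105.3deg z50=15.5 zmax=25.0 n=3470 uv=[114. 191.]
c=(561.9,-129.7) 24.0x26.7 long dir 161.3deg z50=13.2 zmax=15.6 n=406 uv=[317. 202.]
c=(320.4,-307.8) 9.7x66.2 long dir 84.0deg z50=7.8 zmax=9.9 n=237 uv=[119. 335.]
c=(546.4,-305.8) 20.0x134.3 long dir 5.6deg z50=14.1 zmax=17.1 n=1920 uv=[306. 346.]
shift cm [-0.08  9.39  0.01] turn -0.002 from psi -0.1 pos [ 0.5627 -0.1295  0.1019] t 23.55
hull c [ 561.8396  -129.83673]
{0: np.float64(25.0), 5: np.float64(24.4), 10: np.float64(23.9), 15: np.float64(24.3), 20: np.float64(25.1), 25: np.float64(25.6), 30: np.float64(26.1), 35: np.float64(26.4), 40: np.float64(26.6), 45: np.float64(26.6), 50: np.float64(26.5), 55: np.float64(26.2), 60: np.float64(25.6), 65: np.float64(24.9), 70: np.float64(24.1), 75: np.float64(24.6), 80: np.float64(25.5), 85: np.float64(26.2), 90: np.float64(26.7), 95: np.float64(27.0), 100: np.float64(27.2), 105: np.float64(27.1), 110: np.float64(26.8), 115: np.float64(26.3), 120: np.float64(25.6), 125: np.float64(24.7), 130: np.float64(24.2), 135: np.float64(24.5), 140: np.float64(25.0), 145: np.float64(25.6), 150: np.float64(26.1), 155: np.float64(26.4), 160: np.float64(26.5), 165: np.float64(26.4), 170: np.float64(26.1), 175: np.float64(25.7)}
```

View pics/w11c.png

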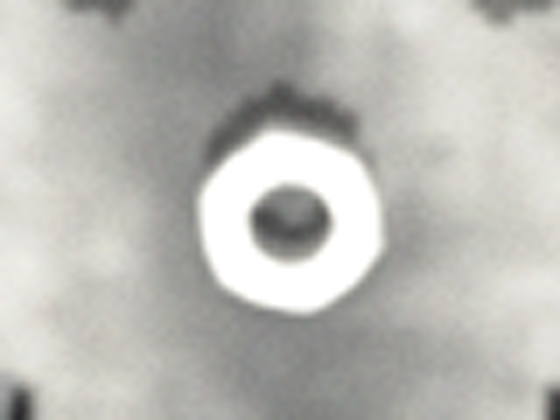

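The nut is clear at (290,220), with flats at 10/70/130 deg. I'll grip at psi 70 to stay clear of the control box when placing.

Emit:
jog_arm(
  targets=[
    [4,[-0.08,2,0],-0.14],
    [4,[-0.08,4,0],-0.29],
    [4,[-0.08,6,0],-0.44],
    [4,[-0.08,6,0],-0.59],
    [4,[-0.08,6,0],-0.74],
    [4,[-0.08,6,0],-0.89],
    [4,[-0.08,6,0],-1.04],
    [4,[-0.08,6,0],-1.18],
    [4,[-0.08,6,0],-1.22],
    [4,[-0.08,6,0],-1.22],
  ],
)

```text
time_s: 24.55
ee_pos: [0.5621, -0.1297, 0.0424]
eef_rot: [-1.573, -0.0, 1.219]
force: [-0.4, -0.3, 0.3]
grip_width: 0.0403
```

Emit:
jog_arm(
  targets=[
    [4,[0,2,0],0],
    [4,[0,3.4,0],0],
    [4,[0,3.4,0],0],
    [1.5,[0,3.4,0],0],
    [1.5,[0,3.4,0],0],
    [1.5,[0,3.4,0],0],
    [1.5,[0,3.4,0],0],
  ],
  grip_force=40,
)

```text
time_s: 25.25
ee_pos: [0.5616, -0.1303, 0.0077]
eef_rot: [-1.572, -0.0, 1.217]
force: [-0.5, 0.6, 4.7]
grip_width: 0.0225
```

Emit:
jog_arm(
  targets=[
    [1.5,[0,0,0],0],
    [1.5,[0,-3,0],0],
    [1.5,[0,-7,0],0],
    [1.5,[0,-12,0],0],
    [1.5,[0,-17,0],0],
    [1.5,[0,-17,0],0],
  ],
)

```text
time_s: 25.85
ee_pos: [0.5634, -0.131, 0.1841]
eef_rot: [-1.582, -0.001, 1.217]
force: [1.1, -0.2, -0.2]
grip_width: 0.0225
```

Run:
```python
from h import *
go(*toworld(SLOT["nut"]),.15,88.1)
blobs(snap("side"),0.004,0.03,(0.4,0.68,-0.4,0.06))
```

```text
shift cm [27.59  3.21 19.64] turn -0.321 from psi 69.7 pos [ 0.5634 -0.131   0.1841] t 25.85
c=(409.5,0.2) 18.8x69.4 long dir 90.2deg z50=22.9 zmax=26.1 n=121 uv=[277. 233.]
c=(501.3,-313.1) 21.0x105.2 long dir 7.1deg z50=12.6 zmax=17.3 n=443 uv=[356. 321.]
```

Emit:
jog_arm(
  targets=[
    [1.5,[2.5,0,1.8],-0.04],
    [1.5,[6,0,4.3],-0.1],
    [1.5,[9.5,0,6.8],-0.15],
    [1.5,[13,0,9.3],-0.2],
    [1.5,[16.5,0,11.8],-0.25],
    [1.5,[20,0,14.3],-0.3],
    [1.5,[23.5,0,16.8],-0.32],
    [1.5,[26.5,1,18.9],-0.32],
    [1.5,[27.6,3,19.6],-0.32],
    [1.5,[27.6,3.2,19.6],-0.32],
  ],
)

```text
time_s: 26.9
ee_pos: [0.471, 0.1974, 0.1419]
eef_rot: [-1.566, 0.002, 1.539]
force: [-0.1, -1.0, 0.0]
grip_width: 0.0225
```

Emit:
jog_arm(
  targets=[
    [1.5,[0,0,0],0],
    [1.5,[0,0,0],0],
    [1.5,[0,0,0],0],
  ],
)

```text
time_s: 27.2
ee_pos: [0.4735, 0.1957, 0.1456]
eef_rot: [-1.572, -0.0, 1.536]
force: [1.2, -0.2, -0.9]
grip_width: 0.0226
```

Run:
```python
from h import *
print(ctrl.get_obs()["grip_width"]);go(*toworld(SLOT["nut"]),.0385,88.1)
c=snap("wrist"); P=cloud(c); e=ctrl.get_obs()["ee_pos"]
m=(abs(P[...,0]-e[0])<.02)&(abs(P[...,1]-e[1])<.03)&(abs(P[...,2]-e[2])<.012)
q=P[m]; print(m.sum(), q.min(0),q.max(0),np.median(q,0))
```

```text
0.022595342005329762
shift cm [ 1.000e-02  1.071e+01 -1.600e-01] turn -0.002 from psi 88.0 pos [0.4735 0.1957 0.1456] t 27.2
1168 [0.46016683 0.1726109  0.13787775] [0.48647081 0.21864066 0.15754373] [0.46822304 0.19532586 0.15096957]
```

Emit:
jog_arm(
  targets=[
    [1.5,[0,4,-0.16],0],
    [1.5,[0,8,-0.16],0],
    [1.5,[0,9.3,-0.16],0],
    [1.5,[0,10,-0.16],0],
    [1.5,[0,10.5,-0.16],0],
    [1.5,[0,10.75,-0.16],0],
    [1.5,[0,10.75,-0.16],0],
    [1.5,[0,10.75,-0.16],0],
  ],
)

```text
time_s: 28.05
ee_pos: [0.4749, 0.1967, 0.0383]
eef_rot: [-1.572, -0.0, 1.537]
force: [-0.1, 0.1, -1.3]
grip_width: 0.0225
```

Emit:
jog_arm(
  targets=[
    [3.3,[0,0,0],0],
    [3.3,[0,0,0],0],
    [3.3,[0,0,0],0],
    [3.3,[0,-3,0],0],
    [3.3,[0,-7,0],0],
    [3.3,[0,-12,0],0],
    [3.3,[0,-17,0],0],
    [3.3,[-4,-17,-4],0],
    [3.3,[-8,-17,-6],0],
    [3.3,[-8,-17,-6],0],
  ],
)

```text
time_s: 29.05
ee_pos: [0.5335, 0.1105, 0.2075]
eef_rot: [-1.571, 0.001, 1.533]
force: [-0.4, -0.3, -0.2]
grip_width: 0.0329
```

Run:
```python
from h import *
c=snap("wrist","w12")
for n in("punch","strap","deburr"): intray(c,n,.009 if n=="punch" else .018,.07,.0385)
intray(c,"nut",.02,.02,.0385)
go(.546,-.25,.2,0)
```

```text
punch rel c=(0.2,-1.2) 10.7x96.4 dir 90.3 z50 41.1 max 44.0; x -5.2..5.5 y -49.5..47.0
strap rel c=(0.5,2.7) 29.9x101.0 dir 89.9 z50 44.2 max 46.8; x -14.5..15.5 y -47.7..53.2
deburr rel c=(-4.8,1.1) 15.2x117.2 dir 90.5 z50 45.2 max 48.8; x -12.4..3.3 y -57.5..59.6
nut rel c=(-0.7,0.2) 24.0x26.2 dir 178.9 z50 43.2 max 45.9; x -13.8..12.3 y -11.8..12.3
shift cm [-36.17   0.73  -2.7 ] turn 1.534 from psi 87.9 pos [0.5325 0.1124 0.2073] t 29.1
```

Nut seated. Next, a look at the chisel in its new position.

Emit:
jog_arm(
  targets=[
    [5,[-4,0,-0.3],0.14],
    [5,[-8,0,-0.6],0.29],
    [5,[-12,0,-0.9],0.44],
    [5,[-16,0,-1.2],0.59],
    [5,[-20,0,-1.5],0.74],
    [5,[-24,0,-1.8],0.89],
    [5,[-28,0,-2.1],1.04],
    [5,[-32,0,-2.4],1.19],
    [5,[-36,0,-2.7],1.34],
    [5,[-36.2,0.5,-2.7],1.48],
  ],
)

```text
time_s: 30.1
ee_pos: [0.5465, -0.2509, 0.2025]
eef_rot: [-1.571, -0.0, 0.048]
force: [-0.5, 0.5, -0.1]
grip_width: 0.0499
```

Emit:
jog_arm(
  targets=[
    [0,[0,0,0],0.05],
    [0,[0,0,0],0.05],
    [0,[0,0,0],0.05],
  ],
)

```text
time_s: 30.4
ee_pos: [0.5468, -0.2473, 0.2026]
eef_rot: [-1.571, -0.0, 0.01]
force: [-0.9, 0.6, -0.4]
grip_width: 0.0292
```

Run:
```python
from h import *
c=snap("wrist","w13"); blobs(c,0.004,0.025,(0.4,0.69,-0.345,0.02),40)
P=cloud(c); 
for z0 in np.arange(.03,.2,.02):
    for x0 in(.44,.50,.56,.62):
        k=(P[...,2]>z0)&(P[...,2]<z0+.02)&(P[...,0]>x0)&(P[...,0]<x0+.06)&(P[...,1]<-.3)&(P[...,1]>-.5)
        if k.sum()>15: print("z",z0.round(2),"x",x0,k.sum(),"ymax",np.percentile(P[k][:,1],99).round(3))
go(.53,-.35,.15,0)
```

```text
c=(404.3,-30.1) 2.5x15.2 long dir 48.7deg z50=13.4 zmax=24.4 n=85 uv=[198.   3.]
c=(531.2,-308.9) 19.5x164.0 long dir 6.1deg z50=14.2 zmax=17.8 n=1428 uv=[309. 224.]
z 0.03 x 0.5 226 ymax -0.379
z 0.03 x 0.56 143 ymax -0.379
z 0.05 x 0.5 38 ymax -0.379
z 0.05 x 0.56 101 ymax -0.379
z 0.07 x 0.5 72 ymax -0.353
z 0.09 x 0.5 288 ymax -0.352
z 0.09 x 0.56 54 ymax -0.353
z 0.11 x 0.5 1654 ymax -0.384
z 0.11 x 0.56 977 ymax -0.384
shift cm [ -1.78   5.27 -10.25] turn 0.01 from psi 0.6 pos [ 0.5468 -0.2474  0.2027] t 30.45
```

View pics/w13.png

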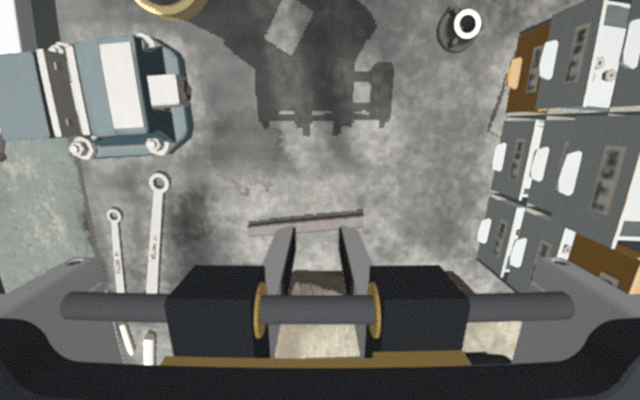

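Chisel at (306,222) px, i.e. ~(0.531,-0.309), with the stump's lip right behind it (overhang to y=-0.353). I'll check the clearances.

Run:
```python
from h import *
A=np.vstack([cloud(snap(n)).reshape(-1,3) for n in("wrist","scene","side")]); A=A[(A[:,2]>.02)&(A[:,2]<.3)]
e=ctrl.get_obs()["ee_pos"]; A=A[~((abs(A[:,0]-e[0])<.16)&(abs(A[:,1]-e[1])<.08)&(A[:,2]>e[2]-.02))]
print("max z by cell; cols y -0.43..-0.33 step .01")
for x in np.arange(.36,.68,.02):
    r=[]
    for y in np.arange(-.43,-.32,.01):
        k=(A[:,0]>=x)&(A[:,0]<x+.02)&(A[:,1]>=y)&(A[:,1]<y+.01)
        r.append(f"{np.percentile(A[k,2],98)*1000:4.0f}" if k.sum()>3 else "   .")
    print(round(x,2)," ".join(r))
```

```text
max z by cell; cols y -0.43..-0.33 step .01
0.36   36    .    .    .    .    .    .    .    .    .    .
0.38   36    .    .    .    .    .    .    .    .    .    .
0.4   35    .    .    .    .    .    .    .    .    .    .
0.42   33    .    .    .    .    .    .    .    .    .    .
0.44   35    .    .    .    .    .    .    .    .    .    .
0.46   35  131    .    .    .    .    .    .    .    .    .
0.48  119  129  131    .    .    .    .    .    .    .    .
0.5  123  122  122  122  122  114  105    .    .    .    .
0.52  164  125  125  125  124  116  100   98    .    .    .
0.54  199  194  186  125  124  119  114  103    .    .    .
0.56  199  199  197  198  124  119  112  104    .    .    .
0.58  217  216  194  196  198  198  112    .    .    .    .
0.6  220  220  219  191  197  199  199    .    .    .    .
0.62  221  220  220    .  191  199  200    .    .    .    .
0.64  221  220  220    .    .  200  200    .    .    .    .
0.66  221  220    .    .  196  200  200    .    .    .    .
0.68  221  220    .    .  198  200  195    .    .    .    .
```

Plan: the gripper opens wide with jaws along y at the chisel's left end, which is clear of the stump. It closes so that one finger pulls that end free, then drags the chisel out to +y.

Emit:
jog_arm(
  targets=[
    [9.4,[-2,0,-1],0.14],
    [9.4,[-4,0,-2],0.29],
    [9.4,[-6,0,-3],0.44],
    [9.4,[-8.2,0,-3.7],0.59],
    [9.4,[-8.2,0,-3.7],0.74],
    [9.4,[-8.2,0,-3.7],0.89],
    [9.4,[-8.2,0,-3.7],1.04],
    [9.4,[-8.2,0,-3.7],1.19],
    [9.4,[-8.2,0,-3.7],1.34],
    [9.4,[-8.2,0,-3.7],1.48],
  ],
)

```text
time_s: 31.6
ee_pos: [0.4649, -0.2856, 0.2026]
eef_rot: [-1.571, -0.0, -1.478]
force: [0.2, 0.3, 0.1]
grip_width: 0.0901
```

Emit:
jog_arm(
  targets=[
    [9.4,[0,0,0],0.1],
    [9.4,[0,4,0],0.1],
    [9.4,[0,8,0],0.1],
    [9.4,[0,8,0],0.1],
  ],
)

```text
time_s: 32.0
ee_pos: [0.4629, -0.2843, 0.1183]
eef_rot: [-1.577, 0.005, -1.572]
force: [-0.2, 0.3, 0.7]
grip_width: 0.0943
```

Run:
```python
from h import *
go(.465,-.285,.006,-90); blobs(snap("wrist"),0.004,0.025,(0.4,0.69,-0.345,0.02),40)
```

```text
shift cm [ 0.12 11.23  0.28] turn -0.002 from psi -90.1 pos [ 0.4629 -0.2843  0.1183] t 32.0
c=(531.2,-308.3) 19.2x165.9 long dir 5.8deg z50=14.3 zmax=17.4 n=3175 uv=[340. 121.]
c=(408.9,-8.3) 15.5x56.1 long dir 86.8deg z50=19.3 zmax=25.0 n=704 uv=[ 78. 245.]
```

Emit:
jog_arm(
  targets=[
    [9.4,[0.1,4,0.2],0],
    [9.4,[0.1,8,0.2],0],
    [9.4,[0.1,10.5,0.2],0],
    [9.4,[0.1,11.2,0.2],0],
    [9.4,[0.1,11.2,0.2],0],
    [7,[0.1,11.2,0.2],0],
    [5,[0.1,11.2,0.2],0],
    [3,[0.1,11.2,0.2],0],
    [1,[0.1,11.2,0.2],0],
    [1,[0.1,11.2,0.2],0],
  ],
  grip_force=30,
)

```text
time_s: 33.05
ee_pos: [0.4669, -0.2869, 0.0109]
eef_rot: [-1.57, -0.0, -1.573]
force: [0.5, 0.1, 0.5]
grip_width: 0.0577
```

Emit:
jog_arm(
  targets=[
    [1,[0,0,0],0],
    [1,[-1,0,0],0],
    [1,[-2.5,0,0],0],
    [1,[-4,0,0],0],
    [1,[-5.5,0,0],0],
    [1,[-7,0,0],0],
    [1,[-8.5,0,0],0],
    [1,[-9,0,0],0],
  ],
)

```text
time_s: 33.85
ee_pos: [0.467, -0.195, 0.0105]
eef_rot: [-1.571, 0.0, -1.572]
force: [-1.2, 0.1, 0.1]
grip_width: 0.0099
```

Emit:
jog_arm(
  targets=[
    [3.5,[0,0,0],0],
    [3.5,[0,0,0],0],
    [3.5,[0,0,0],0],
    [3.5,[0,-4,0],0],
    [3.5,[0,-8,0],0],
    [3.5,[0,-12,0],0],
    [3.5,[0,-12,0],0],
  ],
)

```text
time_s: 34.55
ee_pos: [0.4689, -0.1982, 0.1355]
eef_rot: [-1.563, -0.004, -1.574]
force: [0.9, 0.2, -1.1]
grip_width: 0.0352
```

Run:
```python
from h import *
b=blobs(snap("wrist"),0.004,0.025,(0.4,0.69,-0.345,0.02),40)
s=max(b,key=lambda r:r[3]); a=s[4]; a=a-180 if a>90 else a; go(s[0]/1000,s[1]/1000,.1,a-90)
```

```text
c=(535.8,-286.9) 20.0x165.4 long dir 131.3deg z50=14.2 zmax=17.2 n=2735 uv=[401. 131.]
c=(408.9,-7.6) 14.5x55.1 long dir 83.5deg z50=19.9 zmax=25.0 n=604 uv=[156. 246.]
shift cm [8.9 3.3 6.8] turn 0.848 from psi -90.2 pos [ 0.4679 -0.1977  0.1326] t 34.6
```

Emit:
jog_arm(
  targets=[
    [4,[2,0,1.5],0.14],
    [4,[4,0,3],0.29],
    [4,[6,0,4.4],0.44],
    [4,[7,0,5.1],0.59],
    [4,[7,0,5.1],0.74],
    [4,[7,2,5.1],0.85],
    [4,[7,3,5.1],0.85],
    [4,[7,3,5.1],0.85],
  ],
)

```text
time_s: 35.4
ee_pos: [0.5167, -0.2665, 0.098]
eef_rot: [-1.575, -0.001, -2.42]
force: [0.4, -0.7, -0.1]
grip_width: 0.0401
```

Run:
```python
from h import *
b=blobs(snap("wrist"),0.004,0.025,(0.4,0.69,-0.345,0.02),40)
s=max(b,key=lambda r:r[3]); a=np.deg2rad(s[4]); g=np.array(s[:2])/1000+.025*np.array([np.cos(a),np.sin(a)]); print(g)
go(*g,.003,s[4]-270); print(ctrl.get_obs()["qpos"].round(2))
```

```text
c=(535.7,-286.8) 18.2x165.5 long dir 130.8deg z50=14.4 zmax=17.4 n=3046 uv=[315. 169.]
[ 0.51934856 -0.2678356 ]
shift cm [-0.09  9.63  0.24] turn 0.009 from psi -138.7 pos [ 0.5173 -0.2667  0.0993] t 35.45
[-0.54  0.48  1.54 -0.    1.13  1.88]
```

Emit:
jog_arm(
  targets=[
    [4,[-0.1,4,0.1],0],
    [4,[-0.1,8,0.1],0],
    [4,[-0.1,9.6,0.1],0],
    [4,[-0.1,9.6,0.1],0],
    [1,[-0.1,9.6,0.1],0],
    [1,[-0.1,9.6,0.1],0],
    [1,[-0.1,9.6,0.1],0],
    [1,[-0.1,9.6,0.1],0],
    [1,[-0.1,9.6,0.1],0],
    [1,[-0.1,9.6,0.1],0],
  ],
  grip_force=58,
)

```text
time_s: 36.45
ee_pos: [0.5199, -0.2674, 0.0059]
eef_rot: [-1.569, 0.001, -2.423]
force: [-0.7, 1.0, 7.5]
grip_width: 0.0173
```

Emit:
jog_arm(
  targets=[
    [1,[0,0,0],0],
    [1,[0,-3,0],0],
    [1,[0,-6,0],0],
    [1,[0,-10,0],0],
    [1,[0,-14,0],0],
    [1,[0,-16,0],0],
    [1,[0,-16,0],0],
  ],
)

```text
time_s: 37.15
ee_pos: [0.5202, -0.2675, 0.1678]
eef_rot: [-1.566, 0.002, -2.423]
force: [-0.4, 0.4, -3.6]
grip_width: 0.0167
```

Run:
```python
from h import *
o=ctrl.get_obs();print(o["grip_width"],o["force"]); t=toworld((-.025,-.069)); print(t); go(*t,.16,-91.9)
c=snap("wrist"); e=o["ee_pos"]; b=blobs(c,e[2]-.008,e[2]+.02,(e[0]-.15,e[0]+.15,e[1]-.15,e[1]+.15),40)
```

```text
0.016713822487129368 [-0.44399224  0.38934711 -3.55353621]
[0.51722604 0.13736681]
shift cm [-26.43   0.66 -30.67] turn -0.819 from psi -138.8 pos [ 0.5202 -0.2675  0.1678] t 37.15
c=(585.2,-383.8) 16.3x86.2 long dir 40.4deg z50=186.3 zmax=187.8 n=589 uv=[369.  16.]
c=(544.1,-291.2) 40.5x149.3 long dir 137.0deg z50=175.9 zmax=187.7 n=6925 uv=[317. 177.]
```

Emit:
jog_arm(
  targets=[
    [1,[-2,0,-2.3],0],
    [1,[-5,0,-5.8],-0.1],
    [1,[-8,0,-9.3],-0.2],
    [1,[-11,0,-12.8],-0.3],
    [1,[-14,0,-16.3],-0.4],
    [1,[-17,0,-19.8],-0.52],
    [1,[-20,0,-23.3],-0.64],
    [1,[-23,0,-26.8],-0.76],
    [1,[-25.5,0.5,-29.6],-0.82],
    [1,[-26.4,0.5,-30.7],-0.82],
  ],
)

```text
time_s: 38.2
ee_pos: [0.5144, 0.1406, 0.1569]
eef_rot: [-1.575, -0.001, -1.598]
force: [0.1, -0.5, -2.7]
grip_width: 0.0169
```

Emit:
jog_arm(
  targets=[
    [1,[0,0,0],0],
    [1,[0,0,0],0],
    [1,[0,0,0],0],
  ],
)

```text
time_s: 38.5
ee_pos: [0.5159, 0.1367, 0.1591]
eef_rot: [-1.571, -0.0, -1.605]
force: [-0.3, -0.3, -3.0]
grip_width: 0.0167
```

Run:
```python
from h import *
o=ctrl.get_obs();e=o["ee_pos"];print(o["grip_width"])
for n in("wrist","side","scene"):
    P=cloud(snap(n)); m=(abs(P[...,0]-e[0]-.025)<.12)&(abs(P[...,1]-e[1])<.014)&(P[...,2]>e[2]-.01)&(P[...,2]<e[2]+.02)
    q=P[m]; print(n,m.sum(),np.percentile(q,.5,axis=0).round(4),np.percentile(q,99.5,axis=0).round(4))
    for x0,x1 in((e[0]-.05,e[0]-.02),(e[0]+.02,e[0]+.05),(e[0]+.06,e[0]+.11)):
        k=(q[:,0]>x0)&(q[:,0]<x1); 
        if k.sum()>5: print("   x",round((x0+x1)/2,3),"y mid",((q[k,1].min()+q[k,1].max())/2).round(4),"z90",np.percentile(q[k,2],90).round(4))
t=toworld((-.025,-.069)); go(*t,.0345,-91.9); print(toworld(SLOT["chisel"]))
```

```text
0.01668055356660369
wrist 6768 [0.4773 0.1236 0.1633] [0.6232 0.1484 0.1772]
   x 0.481 y mid 0.1377 z90 0.168
   x 0.551 y mid 0.1353 z90 0.1681
   x 0.601 y mid 0.1331 z90 0.1677
side 390 [0.4587 0.1229 0.1531] [0.6231 0.147  0.1765]
   x 0.481 y mid 0.1347 z90 0.1685
   x 0.551 y mid 0.133 z90 0.1685
   x 0.601 y mid 0.1318 z90 0.1676
scene 335 [0.4571 0.1229 0.1546] [0.6205 0.1492 0.1762]
   x 0.481 y mid 0.1372 z90 0.1703
   x 0.551 y mid 0.1334 z90 0.1694
   x 0.601 y mid 0.1343 z90 0.1691
shift cm [-0.05 12.5   0.12] turn -0.001 from psi -91.9 pos [0.516  0.137  0.1595] t 38.65
[0.54221229 0.13653794]
```

Emit:
jog_arm(
  targets=[
    [1,[0,4,0.2],0],
    [1,[0,8,0.2],0],
    [1,[0,10,0.2],0],
    [1,[0,11,0.2],0],
    [1,[0,11.6,0.2],0],
    [1,[0,12,0.2],0],
    [1,[0,12.2,0.2],0],
    [1,[0,12.3,0.2],0],
    [1,[0,12.3,0.2],0],
  ],
)

```text
time_s: 39.55
ee_pos: [0.5182, 0.1379, 0.037]
eef_rot: [-1.57, 0.0, -1.603]
force: [-0.2, -0.5, -2.6]
grip_width: 0.0166
```

Emit:
jog_arm(
  targets=[
    [3,[0,0,0],0],
    [3,[0,0,0],0],
    [3,[0,0,0],0],
    [3,[0,-3,0],0],
    [3,[0,-7,0],0],
    [3,[0,-12,0],0],
    [3,[0,-16,0],0],
    [3,[0,-16,-3],-0.1],
    [3,[0,-16,-6],-0.24],
    [3,[0,-16,-6],-0.38],
  ],
)

```text
time_s: 40.55
ee_pos: [0.4558, 0.1399, 0.1971]
eef_rot: [-1.57, 0.0, -1.217]
force: [-0.9, -0.5, -0.6]
grip_width: 0.0301
```

Emit:
jog_arm(
  targets=[
    [4,[0,0,0],-0.14],
    [4,[0,0,0],-0.29],
    [4,[0,0,0],-0.44],
    [4,[0,0,0],-0.59],
    [4,[0,0,0],-0.74],
    [4,[0,0,0],-0.89],
    [4,[0,0,0],-1.04],
    [4,[0,0,0],-1.19],
    [4,[0,0,0],-1.19],
  ],
)

```text
time_s: 41.45
ee_pos: [0.4579, 0.1398, 0.1967]
eef_rot: [-1.571, -0.0, -0.03]
force: [-0.5, -0.8, 1.1]
grip_width: 0.0405
```

Run:
```python
from h import *
c=snap("wrist","w14")
for n in("punch","strap","deburr"): intray(c,n,.009 if n=="punch" else .018,.07,.0385)
intray(c,"nut",.02,.02,.0385); intray(c,"chisel",.095,.02,.0385)
P=cloud(c); d=todem(P); z=P[...,2]
for lo,hi,n,y0,y1 in((.082,.1,"knob bar",.03,.11),(.046,.0585,"button?",-.04,.03)):
    m=(z>lo)&(z<hi)&(d[...,0]>-.17)&(d[...,0]<-.1)&(d[...,1]>y0)&(d[...,1]<y1)
    if m.sum()>20: q=d[m]*1000; print(n,m.sum(),cv2.minAreaRect(q.astype(np.float32)),q.min(0).round(1),q.max(0).round(1),z[m].max())
cv2.imwrite("pics/w14c.png",cv2.resize(c["img"][:260,180:500],(738,600))[:,:,::-1])
go(.48,.24,.2,0)
```

```text
punch rel c=(0.1,-3.4) 11.8x91.5 dir 89.5 z50 41.1 max 44.0; x -5.7..6.3 y -49.1..42.3
strap rel c=(-0.2,3.2) 30.1x99.2 dir 90.0 z50 44.1 max 46.6; x -15.2..14.9 y -46.3..52.8
deburr rel c=(-3.9,2.6) 17.6x117.9 dir 89.7 z50 45.4 max 49.7; x -12.7..5.0 y -56.4..61.5
nut rel c=(-0.3,0.9) 23.1x25.8 dir 0.5 z50 43.3 max 45.7; x -13.2..12.7 y -10.7..12.4
chisel rel c=(1.3,-0.2) 19.2x166.4 dir 0.1 z50 44.3 max 47.2; x -81.9..84.5 y -9.8..9.5
knob bar 426 ((-136.93101501464844, 66.4595947265625), (28.783336639404297, 12.878978729248047), 46.858970642089844) [-149.4   52.6] [-123.8   80.2] 0.090126104136862
button? 1578 ((-135.37977600097656, -3.2821502685546875), (69.00962829589844, 66.53536987304688), 0.09776530414819717) [-169.9  -36.6] [-100.8   30. ] 0.058492818485507414
shift cm [ 1.84 -0.34 10.1 ] turn -0.036 from psi -2.1 pos [0.4579 0.1398 0.1966] t 41.5
```

View pics/w14c.png

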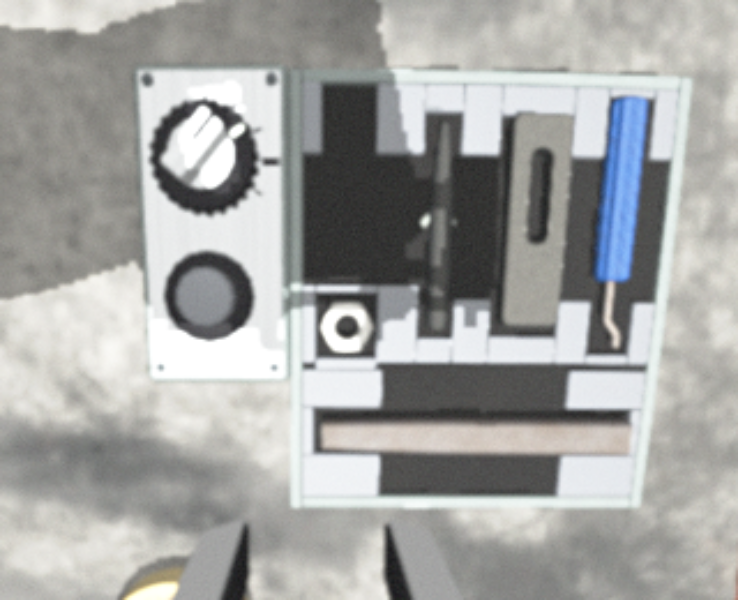

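All five parts sit in their compartments (nut (347,326), punch (440,220), strap (540,220), deburring tool (625,190) with blade down as its arrow, chisel (475,435)). Now a closer view of knob and button.

Run:
```python
from h import *
k=toworld((-.1366,.066)); print("knob",k); go(k[0],k[1]-.05,.15,0)
```

```text
knob [0.41016334 0.27599271]
shift cm [-5.09  4.66  8.44] turn -0.036 from psi -2.1 pos [0.4579 0.1398 0.1966] t 41.5
```

Emit:
jog_arm(
  targets=[
    [4,[-2,1,3],0],
    [4,[-4,2,6],0],
    [4,[-5,3.5,8.4],0],
    [4,[-5,4.6,8.4],0],
    [4,[-5,4.6,8.4],0],
    [4,[-5,4.6,8.4],0],
  ],
)

```text
time_s: 42.1
ee_pos: [0.4111, 0.2248, 0.1508]
eef_rot: [-1.571, -0.0, -0.035]
force: [-0.0, -0.1, -1.1]
grip_width: 0.0399
```

Run:
```python
from h import *
c=snap("wrist","w15"); o=ctrl.get_obs(); np.savez("w15.npz",**c)
P=cloud(c); d=todem(P); z=P[...,2]
def f(lo,hi,n,y0,y1):
    m=(z>lo)&(z<hi)&(d[...,0]>-.17)&(d[...,0]<-.1)&(d[...,1]>y0)&(d[...,1]<y1)
    q=d[m]*1000; print(n,m.sum(),cv2.minAreaRect(q.astype(np.float32)),q.min(0).round(1),q.max(0).round(1),"z",np.percentile(z[m],[50,98]).round(4)); return m
m=f(.083,.1,"bar",.03,.11); f(.0575,.0612,"ring",.03,.11); f(.0625,.067,"disc",.03,.11)
for a in (.046,.05,.053,.056,.058): f(a,a+.003,"btn",-.04,.032)
y,x=[int(v) for v in np.argwhere(m).mean(0)]; print(x,y)
y0=max(0,y-60); cv2.imwrite("pics/w15c.png",cv2.resize(c["img"][y0:y0+150,x-80:x+120],(800,600),interpolation=cv2.INTER_CUBIC)[:,:,::-1])
```

```text
bar 460 ((-137.30506896972656, 66.3534164428711), (28.934938430786133, 11.99977970123291), 48.736358642578125) [-150.5   52.5] [-124.4   80.1] z [0.0877 0.0891]
ring 1071 ((-137.2857666015625, 66.04823303222656), (49.35634994506836, 49.4165153503418), 4.157413482666016) [-161.9   41.4] [-112.5   91.1] z [0.0601 0.0611]
disc 333 ((-136.7379150390625, 67.36654663085938), (27.186298370361328, 29.311466217041016), 54.20377731323242) [-151.8   49.1] [-122.6   81.2] z [0.0658 0.0669]
btn 1046 ((-135.00091552734375, -2.4685211181640625), (67.49498748779297, 68.81466674804688), 89.87493133544922) [-169.4  -36.2] [-100.5   31.4] z [0.0464 0.0477]
btn 28 ((-136.7689208984375, 18.858436584472656), (12.3564453125, 39.28925323486328), 87.83494567871094) [-156.6   11.9] [-117.4   25.1] z [0.0512 0.0529]
btn 55 ((-135.69464111328125, 4.993507385253906), (38.66737365722656, 43.235633850097656), 39.40813446044922) [-158.7  -17.6] [-116.4   25.2] z [0.0555 0.056 ]
btn 684 ((-137.597412109375, 3.4052162170410156), (42.62491989135742, 41.92318344116211), 34.7345085144043) [-158.6  -18.1] [-116.5   25. ] z [0.0573 0.0586]
btn 110 ((-137.45956420898438, 3.5421886444091797), (39.19862747192383, 39.30305099487305), 26.595195770263672) [-157.4  -16.3] [-116.7   24.3] z [0.0583 0.0604]
313 152
```

View pics/w15c.png

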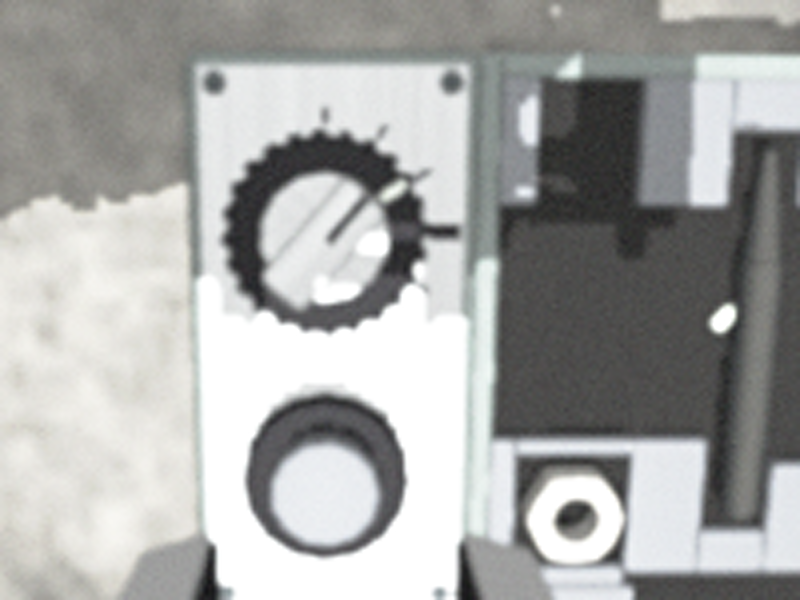

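The pointer line points up-right (48.7° from the long mark), and the ring's white line is at (395,185). I'll grip the bar and turn it 48.7° clockwise.

Run:
```python
from h import *
k=toworld((-.1372,.0662)); b=toworld((-.137,.0035)); print("knob",k,"btn",b); go(*k,.12,-43.2)
```

```text
knob [0.4095703  0.27621249] btn [0.40769136 0.21354034]
shift cm [-0.36  3.11  5.13] turn 0.719 from psi -2.0 pos [0.4113 0.2248 0.1511] t 42.15
```

Emit:
jog_arm(
  targets=[
    [3.5,[-0.36,0,2],0.14],
    [3.5,[-0.36,0,4],0.28],
    [3.5,[-0.36,0,5.1],0.42],
    [3.5,[-0.36,1,5.1],0.57],
    [3.5,[-0.36,2,5.1],0.72],
    [3.5,[-0.36,3,5.1],0.72],
    [3.5,[-0.36,3,5.1],0.72],
    [3.5,[-0.36,3,5.1],0.72],
  ],
  grip_force=20,
)

```text
time_s: 42.95
ee_pos: [0.4091, 0.2762, 0.1209]
eef_rot: [-1.571, -0.0, -0.75]
force: [0.0, 0.9, -0.8]
grip_width: 0.0354
```

Run:
```python
from h import *
k=toworld((-.1372,.0662)); go(*k,.070,-43.2)
P=cloud(snap("wrist")); d=todem(P); z=P[...,2]
m=(z>.083)&(z<.1)&(d[...,0]>-.16)&(d[...,0]<-.11)&(d[...,1]>.045)&(d[...,1]<.09)
print(m.sum(),cv2.minAreaRect((d[m]*1000).astype(np.float32)))
```

```text
shift cm [0.03 5.09 0.03] turn 0.004 from psi -43.0 pos [0.4091 0.2762 0.1209] t 42.95
510 ((-136.8916015625, 66.69165802001953), (28.641000747680664, 11.485522270202637), 48.72747039794922)
```

Emit:
jog_arm(
  targets=[
    [3.5,[0,3,0],0],
    [3.5,[0,4.6,0],0],
    [3.5,[0,5.1,0],0],
    [3.5,[0,5.1,0],0],
    [0.5,[0,5.1,0],0],
    [0.5,[0,5.1,0],0],
    [0.5,[0,5.1,0],0],
    [0.5,[0,5.1,0],0],
    [0.5,[0,5.1,0],0],
  ],
)

```text
time_s: 43.9
ee_pos: [0.4095, 0.2763, 0.0702]
eef_rot: [-1.57, -0.001, -0.753]
force: [2.7, -4.3, 3.6]
grip_width: 0.0117
```

Emit:
jog_arm(
  targets=[
    [0.5,[0,0,0],0.1],
    [0.5,[0,0,0],0.22],
    [0.5,[0,0,0],0.34],
    [0.5,[0,0,0],0.46],
    [0.5,[0,0,0],0.58],
    [0.5,[0,0,0],0.7],
    [0.5,[0,0,0],0.8],
    [0.5,[0,0,0],0.85],
    [0.5,[0,0,0],0.85],
    [0.5,[0,0,0],0.85],
  ],
)

```text
time_s: 44.9
ee_pos: [0.4092, 0.2768, 0.0701]
eef_rot: [-1.57, 0.001, -1.601]
force: [2.0, -0.1, 6.4]
grip_width: 0.0116
```

Emit:
jog_arm(
  targets=[
    [3,[0,0,0],0],
    [3,[0,0,0],0],
    [3,[0,0,0],0],
    [3,[0,-3,0],0],
    [3,[0,-6,0],0],
    [3,[0,-8,0],0],
    [3,[0,-8,0],0],
  ],
)

```text
time_s: 45.6
ee_pos: [0.4097, 0.277, 0.1518]
eef_rot: [-1.567, 0.002, -1.603]
force: [-0.8, 0.1, -0.5]
grip_width: 0.03
```

Run:
```python
from h import *
c=snap("wrist","w16"); P=cloud(c); d=todem(P); z=P[...,2]
m=(z>.083)&(z<.1)&(d[...,0]>-.16)&(d[...,0]<-.11)&(d[...,1]>.045)&(d[...,1]<.09)
print(m.sum(),cv2.minAreaRect((d[m]*1000).astype(np.float32)))
y,x=[int(v) for v in np.argwhere(m).mean(0)]
cv2.imwrite("pics/w16c.png",cv2.resize(c["img"][max(0,y-50):max(0,y-50)+110,x-90:x+70],(640,440),interpolation=cv2.INTER_CUBIC)[:,:,::-1])
b=toworld((-.137,.0035)); go(*b,.1,-91.9)
```

```text
403 ((-137.23944091796875, 66.63539123535156), (11.107136726379395, 29.30513572692871), 89.96807861328125)
shift cm [6.31 5.   0.06] turn 0.001 from psi -91.8 pos [0.409  0.2766 0.15  ] t 45.65
```

View pics/w16c.png

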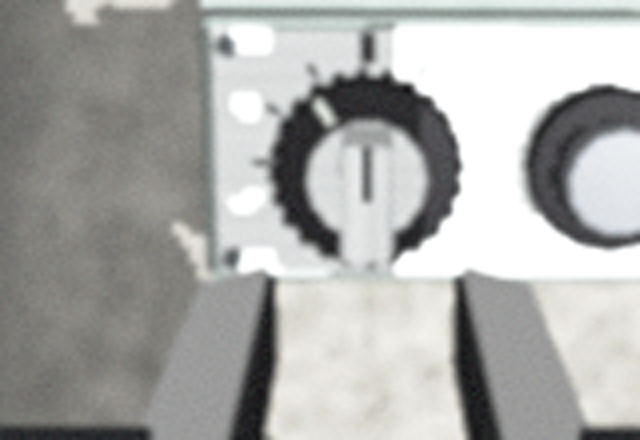

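The pointer is at the long mark and the ring line is unmoved (~34° both times). Now the button.

Run:
```python
from h import *
c=snap("wrist"); P=cloud(c); d=todem(P)*1000; z=P[...,2]*1000
for a in(58,60,62,64,66,68,70,72):
    m=(z>a)&(z<a+2)&(abs(d[...,0]+137)<22)&(abs(d[...,1]-3)<24)
    if m.sum()>15: print(a,m.sum(),d[m].min(0).round(1),d[m].max(0).round(1))
```

```text
58 138 [-157.4  -16.6] [-116.6   25. ]
60 19 [-141.9   -0. ] [-123.4   17.5]
64 54 [-150.6   -9.6] [-124.    17.1]
66 466 [-150.5   -9.2] [-123.8   17.2]
68 74 [-147.8   -7.9] [-124.4   14.7]
```

Emit:
jog_arm(
  targets=[
    [0,[2,0,0],0],
    [0,[4,0,0],0],
    [0,[6.25,0,0],0],
    [0,[6.25,3,0],0],
    [0,[6.25,6,0],0],
    [0,[6.25,7,0],0],
    [0,[6.25,7,0],0],
    [0,[6.25,7,0],0],
  ],
)

```text
time_s: 46.5
ee_pos: [0.407, 0.2142, 0.08]
eef_rot: [-1.571, 0.0, -1.603]
force: [0.6, -0.4, 0.4]
grip_width: 0.0006
```

Run:
```python
from h import *
go(*toworld((-.1372,.004)),.060,-91.9); o=ctrl.get_obs(); print(o["grip_width"],o["force"])
```

```text
shift cm [0.01 2.   0.05] turn 0.001 from psi -91.8 pos [0.407  0.2142 0.08  ] t 46.5
0.0005646919800275822 [ 0.60537714 -0.39277962  0.41841792]
```

Emit:
jog_arm(
  targets=[
    [0,[0,1,0],0],
    [0,[0,1.4,0],0],
    [0,[0,1.7,0],0],
    [0,[0,1.9,0],0],
    [0,[0,2.0,0],0],
    [0,[0,2.0,0],0],
  ],
)

```text
time_s: 47.1
ee_pos: [0.4072, 0.2142, 0.0609]
eef_rot: [-1.57, 0.001, -1.603]
force: [-7.2, -3.3, 20.9]
grip_width: 0.0007
```

It reads 21 N at z=0.0609, so the button is bottomed. I'll release, retreat and check everything.

Emit:
jog_arm(
  targets=[
    [0,[0,-1,0],0],
    [0,[0,-4,0],0],
    [0,[0,-9,0],0],
    [0,[2,-13,2],-0.14],
    [0,[5,-14,4],-0.29],
    [0,[7,-14,6],-0.44],
    [0,[8,-14,6],-0.59],
    [0,[8,-14,6],-0.74],
    [0,[8,-14,6],-0.89],
    [0,[8,-14,6],-1.04],
  ],
)

```text
time_s: 48.1
ee_pos: [0.4641, 0.1319, 0.1995]
eef_rot: [-1.571, 0.0, -0.56]
force: [-0.1, 0.2, 0.1]
grip_width: 0.0003
```

Emit:
jog_arm(
  targets=[
    [0,[0,0,0],-0.14],
    [0,[0,0,0],-0.29],
    [0,[0,0,0],-0.44],
    [0,[0,0,0],-0.53],
    [0,[0,0,0],-0.53],
    [0,[0,0,0],-0.53],
  ],
)

```text
time_s: 48.7
ee_pos: [0.4641, 0.1321, 0.1995]
eef_rot: [-1.571, 0.0, -0.039]
force: [0.0, -0.9, -0.2]
grip_width: 0.0004
```

Run:
```python
from h import *
o=ctrl.get_obs(); print(o["ee_pos"],o["force"],o["time_s"])
c=snap("wrist","w17")
for n in("punch","strap","deburr"): intray(c,n,.009 if n=="punch" else .018,.07,.0385)
intray(c,"nut",.02,.02,.0385); intray(c,"chisel",.095,.02,.0385)
P=cloud(c); d=todem(P); z=P[...,2]
for lo,hi,n,y0,y1 in((.083,.1,"knob bar",.045,.09),(.0635,.072,"button",-.015,.02)):
    m=(z>lo)&(z<hi)&(d[...,0]>-.16)&(d[...,0]<-.11)&(d[...,1]>y0)&(d[...,1]<y1)
    print(n,m.sum(),cv2.minAreaRect((d[m]*1000).astype(np.float32)),np.median(z[m]))
cv2.imwrite("pics/w17c.png",cv2.resize(c["img"][:260,180:500],(738,600))[:,:,::-1])
for n in("side","scene"): print(n); blobs(snap(n),0.004,0.03,(0.4,0.7,-0.36,0.09))
```

```text
[0.46409403 0.13207933 0.19950762] [ 0.00353031 -0.87306867 -0.23414621] 48.7
punch rel c=(0.3,-1.4) 11.6x95.4 dir 90.1 z50 41.0 max 44.1; x -5.5..6.1 y -49.1..46.3
strap rel c=(-0.0,3.0) 30.3x99.8 dir 89.7 z50 44.1 max 46.7; x -15.2..15.2 y -46.8..52.9
deburr rel c=(-4.0,2.6) 16.8x117.3 dir 89.7 z50 45.4 max 49.2; x -12.4..4.6 y -56.1..61.3
nut rel c=(-0.4,0.0) 23.1x25.9 dir 179.7 z50 43.4 max 46.1; x -13.4..12.5 y -11.6..11.6
chisel rel c=(1.1,0.4) 17.9x165.6 dir 180.0 z50 44.3 max 47.3; x -81.7..83.9 y -8.5..9.4
knob bar 428 ((-136.75082397460938, 66.0533447265625), (12.44664478302002, 28.560583114624023), 89.57689666748047) 0.08759653391084041
button 521 ((-136.72686767578125, 3.567549705505371), (26.424999237060547, 27.229007720947266), 89.59168243408203) 0.06711891571930934
side
c=(407.8,0.1) 15.2x71.9 long dir 90.1deg z50=22.7 zmax=27.4 n=119 uv=[277. 233.]
scene
```

View pics/w17c.png

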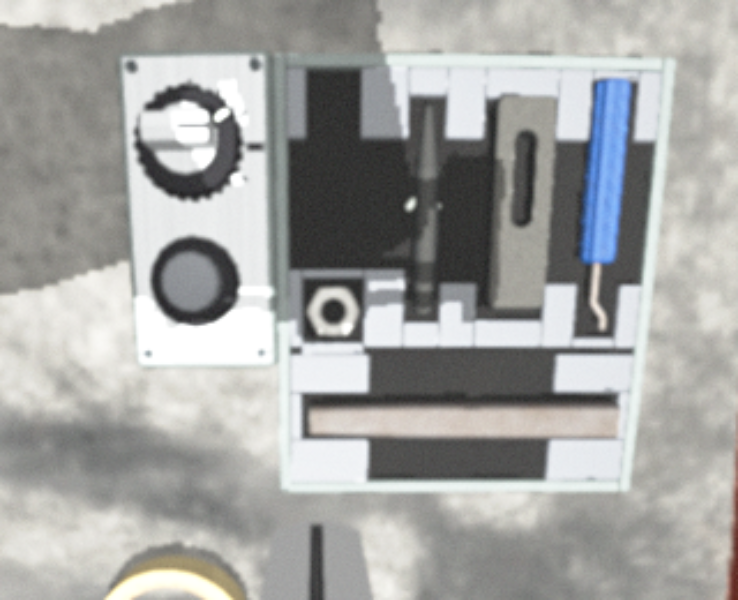

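Everything is in place, the knob is at the mark, the button is up again and the bench is clear. Handing in.

```bash
python3 -c "from station import ctrl; print(ctrl.hand_in())"
```

```text
the job is handed in; nothing more can be done
None
```

I put all five loose parts I found (punch, strap, deburring tool, nut, chisel) in their compartments and set the timer. I then pressed the start button once and handed the job in at about 49 s; the hand-in gives no verdict. I found no parallel bar on the bench in any view, so I took it as not present in this run.

**Parts:** my last checks put the punch, strap, nut and chisel within about 3 mm of their slot centres, flat and lined up. The punch and deburring tool point the way of their arrows. The deburring tool reads about 4 mm to one side, up against its compartment wall, within the 6 mm limit. I set it off-centre on purpose to keep the gripper clear of the toolbox.

**Controls:** the knob pointer reads within about 0.01 rad of the long mark. The ring's white line sits where it did before. The button took about 21 N at the bottom of its travel and is up again.

**On the way:** the chisel was knocked against the wooden block partway through. My first grip slipped off while dragging it clear, so I gripped it again and placed it. I did not measure the tape roll and casting at the end, but no move went near them.

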